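# Fetch the sugar pot from behind the tea-tray canisters

### The arm

A 6-joint arm with a two-finger parallel gripper is mounted at the origin on the work surface. World frame = base frame: x ahead of the robot, y to its left, z up, the work surface at z = 0. Lengths are in mm, angles in rad, forces in N, time in s.
With the tool pointing down it reaches from about 375 to 925 mm from the base axis. Payload 5.7 kg.
Tool frame: the origin (TCP) lies at the very end of the fingers, on their centre line; the grasp point (between the pads) lies 19 mm behind it; z points along the fingers, y is the direction in which the jaws open and shut (so a half turn about z gives the same grasp; the last joint's range is limited). The gripper opens to 88 mm and grips with 3 to 60 N. Pads are 20 mm wide; open, the fingers measure 115 mm over their backs; the gripper's body (75 mm by 178 mm) begins 61 mm behind the grasp point.
Start: joints at [-0.115, 0.359, 1.51, -0, 1.272, -0.115], TCP at [599.968, -0.004, 222.623] pointing down, gripper open.
Joint ranges: [-2.97, 2.97], [-1.01, 2.36], [0.21, 2.38], [-0.96, 4.11], [0.2, 2.71], [-2.98, 2.98]. Speed limits (rad/s): [2.39, 2.39, 3.14, 3.14, 3.14, 3.14].

### API

Orientations are given as a 3x3 rotation matrix whose columns are the frame's x, y, z axes.
In Python, from workcell import robot, snapshot, job gives the robot as it stands. The module is installed in compiled form; this text tells all that it offers.
- The arm moves only by the tool send_rows, never from a script. Its argument "deltas" is a list of rows, each an object of numbers: "dx", "dy", "dz": the shift along the tool's x, y, z in units of 0.25 m (1.0 is 0.25 m); "ax", "ay", "az": the turn, a rotation vector about the tool's x, y, z in units of pi rad (1.0 is pi rad). A call has 1 to 8 rows; each row is the pose to reach, as a shift and turn from the pose measured when the call began, along the tool's axes at that moment, turning the shorter way round; what a row does not reach only later rows make up. A row lasts 1/12 s, in which the tool goes at most 41.7 mm and 7.16 degrees, less where a joint would pass 70% of its speed; a pose out of reach is approached as far as the arm can. A call with a number of a shift or a turn outside -1 to 1 is refused whole. A call with a gripper value outside its range is refused whole. "gripper" is the finger opening in mm, from 0 to 87.8, set as the call begins (left out, the last holds). The fingers move at their own pace and stop on an object; "grip_force" is the grip in N (left out, the last holds). Time passes only in rows, so rows that repeat a pose let the fingers close. It gives the time, the measured TCP pose, the force and the opening at its end, in the units of the state.
- robot.observe(): the state, without advancing time (a new reading comes with each control period).
- snapshot(name): name is "scene" or "side" or "wrist"; returns a dict with "img" (480x640x3 uint8, red, green, blue), "fx", "fy", "cx", "cy" (pixels), "R" (3x3) and "t" (3): a world point X has camera coordinates R X + t. Camera axes: x right, y down, z forward; pixel columns grow to the right and rows downward; lengths in mm; the calibration is good to about 2 mm. The wrist camera is an equidistant fisheye: a pixel r from the principal point sees the ray r / f radians off the axis. A picture is of the moment at which its call begins. There is no depth.
- job.hand_in(): hands the job in, once; it reports no verdict.
The state is a dict: "time": time; "joint_positions": joint angles; "joint_vel": joint speeds; "effort": joint torques, N m; "eef_pos": TCP position; "eef_rot": TCP orientation; "wrist_force": force on the tool from outside, world axes, zero at the start; "moment": the same for the moment, N m; "gripper_width": finger opening in mm.
Only numpy, scipy, OpenCV 4.12 (cv2) and the standard library are available. Lean on these libraries where they do the work, as an engineer would, in place of code of your own. Each camera call takes 0.05 s, during which the arm holds its last target. There are 200 camera calls.

### The job

Get the sugar pot out from the back of the hotel tea tray: first stand the three containers in front of it (round canister, square caddy, six-sided jar) upright on the grey mat, without disturbing the pot. Then set the sugar pot gently on the middle of the saucer, and only after that put each container back in the tray, upright and centred on the cork coaster of its own shape. Knock nothing over and leave the mug alone.

Things in the scene. Friction and masses are not known exactly. Their poses are not given: they have to be found in the camera images.
- round_canister: Round brushed-steel canister with a dark metal lid, straight sides, 62 mm diameter, 120 mm tall. Loose. Origin at the centre of its underside, z up. At the start it stands on its coaster, in the tray's front row. About 0.25 to 0.5 kg.
- square_caddy: Square light-wood tea caddy with a dark wooden lid flush with its sides, 56 x 56 mm, 107 mm tall; x and y are square to its sides. Loose. Origin at the centre of its underside, z up. At the start it stands on its coaster, in the tray's front row. About 0.25 to 0.5 kg.
- hex_jar: Six-sided white ceramic jar with a wooden lid flush with its sides, 58 mm across flats (67 mm across corners), 113 mm tall; one pair of flats faces along x (grip along x, or 60 degrees from it). Loose. Origin at the centre of its underside, z up. At the start it stands on its coaster, in the tray's front row. About 0.25 to 0.5 kg.
- sugar_pot: Small round white china sugar pot, 50 mm diameter, straight sides from 8 to 42 mm height; its lid is fixed and the little knob reaches 56 mm. Loose, about 0.2 kg. Origin: centre of its underside, z up. At the start it stands on the tray floor (8 mm over the table) behind the row of containers, 68 mm beyond the line of their centres, at least 40 mm from the tray's far rim.
- round_coaster: Round cork coaster, 4 mm thick, fixed in a dark wooden tray (floor 8 mm thick, 218 x 310 mm, rim 8 mm wide and 26 mm high over the table). Origin: centre of its underside, 8 mm over the table. x, y along the tray's sides. The coasters lie in a row along y, 90 mm apart, 57 mm from the near rim. 82 mm diameter; home of the round canister.
- square_coaster: Square cork coaster, 4 mm thick, fixed in a dark wooden tray (floor 8 mm thick, 218 x 310 mm, rim 8 mm wide and 26 mm high over the table). Origin: centre of its underside, 8 mm over the table. x, y along the tray's sides. The coasters lie in a row along y, 90 mm apart, 57 mm from the near rim. 76 x 76 mm; home of the square caddy.
- hex_coaster: Six-sided cork coaster, 4 mm thick, fixed in a dark wooden tray (floor 8 mm thick, 218 x 310 mm, rim 8 mm wide and 26 mm high over the table). Origin: centre of its underside, 8 mm over the table. x, y along the tray's sides. The coasters lie in a row along y, 90 mm apart, 57 mm from the near rim. 78 mm across flats; home of the six-sided jar.
- mat: Grey place mat lying flat on the table, the side area: 160 mm along its x, 340 mm along its y, 4 mm thick, fixed. Origin at the centre of its underside.
- saucer: White china saucer, a flat disc 100 mm in diameter and 6 mm thick with a thin blue ring, fixed on the table just beyond the mat. Origin at the centre of its underside.
- mug: White empty mug, 80 mm diameter, 90 mm tall, loose, origin at the centre of its underside. It stands at the far edge of the work and is not part of the job.

How it is judged (in metres and radians):
On the way, in this order (a step that is already met when the one before it is completed fails the run):
1. all three containers stand released and upright on the mat (bottom centre at least 25 mm inside its edges), the sugar pot still within 20 mm of its first place (x of round_canister in the frame of mat between -0.055 and 0.055 m and y of round_canister in the frame of mat between -0.145 and 0.145 m and z of round_canister in the frame of mat between 0 and 0.009 m and angle between each of round_canister, square_caddy, hex_jar's own z axis and vertical below 0.1 rad and linear speed of each of round_canister, square_caddy, hex_jar below 0.03 m/s and contact force between the fingers and round_canister below 0.1 N and x of square_caddy in the frame of mat between -0.055 and 0.055 m and y of square_caddy in the frame of mat between -0.145 and 0.145 m and z of square_caddy in the frame of mat between 0 and 0.009 m and contact force between the fingers and square_caddy below 0.1 N and x of hex_jar in the frame of mat between -0.055 and 0.055 m and y of hex_jar in the frame of mat between -0.145 and 0.145 m and z of hex_jar in the frame of mat between 0 and 0.009 m and contact force between the fingers and hex_jar below 0.1 N and distance of sugar_pot from where it was at the start of the episode below 0.02 m), for 0.2 s.
2. the sugar pot stands released on the saucer, within 12 mm of its centre, the three containers still standing on the mat (horizontal distance between sugar_pot and saucer below 0.012 m and z of sugar_pot in the frame of saucer between 0.002 and 0.011 m and angle between each of sugar_pot, round_canister, square_caddy, hex_jar's own z axis and vertical below 0.1 rad and linear speed of each of sugar_pot, round_canister, square_caddy, hex_jar below 0.03 m/s and contact force between the fingers and sugar_pot below 0.1 N and x of round_canister in the frame of mat between -0.055 and 0.055 m and y of round_canister in the frame of mat between -0.145 and 0.145 m and z of round_canister in the frame of mat between 0 and 0.009 m and contact force between the fingers and round_canister below 0.1 N and x of square_caddy in the frame of mat between -0.055 and 0.055 m and y of square_caddy in the frame of mat between -0.145 and 0.145 m and z of square_caddy in the frame of mat between 0 and 0.009 m and contact force between the fingers and square_caddy below 0.1 N and x of hex_jar in the frame of mat between -0.055 and 0.055 m and y of hex_jar in the frame of mat between -0.145 and 0.145 m and z of hex_jar in the frame of mat between 0 and 0.009 m and contact force between the fingers and hex_jar below 0.1 N), for 0.2 s.
At the end, for the whole second after the job is handed in: Each container stands upright, released and at rest on the coaster of its own shape, within 13 mm of the coaster's centre, and the sugar pot stands upright, released and at rest on the saucer, within 12 mm of its centre (horizontal distance between round_canister and round_coaster below 0.013 m and z of round_canister in the frame of round_coaster between 0 and 0.009 m and angle between each of round_canister, square_caddy, hex_jar, sugar_pot's own z axis and vertical below 0.1 rad and linear speed of each of round_canister, square_caddy, hex_jar, sugar_pot below 0.03 m/s and contact force between the fingers and round_canister below 0.1 N and horizontal distance between square_caddy and square_coaster below 0.013 m and z of square_caddy in the frame of square_coaster between 0 and 0.009 m and contact force between the fingers and square_caddy below 0.1 N and horizontal distance between hex_jar and hex_coaster below 0.013 m and z of hex_jar in the frame of hex_coaster between 0 and 0.009 m and contact force between the fingers and hex_jar below 0.1 N and horizontal distance between sugar_pot and saucer below 0.012 m and z of sugar_pot in the frame of saucer between 0.002 and 0.011 m and contact force between the fingers and sugar_pot below 0.1 N); the robot touches nothing.
It fails at once if a container or the sugar pot is knocked over (angle between any of round_canister, square_caddy, hex_jar, sugar_pot's own z axis and vertical above 0.6 rad).
It fails at once if the sugar pot is dropped or slammed on the saucer (over 60 N) (contact force between sugar_pot and saucer above 60 N).
It fails at once if the mug is pushed more than 30 mm (distance of mug from where it was at the start of the episode above 0.03 m).
It also fails if it takes over 138 s, if anything falls off the work surface, if the arm or the gripper's body presses on something with over 40 N, if the wrist force passes 120 N, or if a joint passes its speed limit or range.

## Working session

There is one attempt and no reset: what is moved stays moved. The work goes in short steps, Python scripts to look and compute and a tool call to move; the robot and the scene stay as the last step left them, time stands still between calls to the robot, and variables do not carry over. Pictures are saved under pics/ and viewed, and the job is handed in when it is done.

Besides the shell and the picture viewer there is one more tool, called after "Emit:" by a JSON object that holds its "name" and its "arguments", one argument or row to a line. send_rows: Moves the arm, as the interface text tells. Shifts and turns lie within -1 to 1; 1 stands for 0.25 m of shift or pi rad of turn. Its arguments: {"type":"object","properties":{"deltas":{"type":"array"},"gripper":{"type":"number"},"grip_force":{"type":"number"}},"required":["deltas"]}

```bash
mkdir -p pics
cat > h.py <<'E'
import numpy as np, cv2
from workcell import robot, snapshot, job
def save(s,n): cv2.imwrite('pics/'+n,cv2.cvtColor(s['img'],cv2.COLOR_RGB2BGR))
def ray(s,u,v,fish=False):
    x=(u-s['cx'])/s['fx'];y=(v-s['cy'])/s['fy']
    if fish:
        r=np.hypot(x,y); d=np.array([x/r*np.sin(r),y/r*np.sin(r),np.cos(r)]) if r>1e-9 else np.array([0,0,1.])
    else: d=np.array([x,y,1.])
    R=np.array(s['R']);t=np.array(s['t'])
    return -R.T@t, R.T@d
def onz(s,u,v,z,fish=False):
    c,d=ray(s,u,v,fish); return (c+d*(z-c[2])/d[2])[:2]
E
python3 - <<'E'
from h import *
for n in ['scene','side','wrist']:
    s=snapshot(n); save(s,n+'0.png'); print(n,s['fx'],s['cx'],s['cy'],-np.array(s['R']).T@np.array(s['t']),np.round(s['R'],3).tolist())
o=robot.observe();print(o['eef_rot'],o['gripper_width'])
E
```

```text
scene 486.5002963992342 317.466028179997 234.6848713016622 [865.36810366 303.06874275 700.30999094] [[-0.815, 0.58, 0.01], [0.496, 0.706, -0.505], [-0.3, -0.407, -0.863]]
side 455.48004034177256 314.840796883182 242.02745240938282 [ 565.5124479  -619.29955271  556.89010846] [[0.997, -0.072, -0.005], [-0.049, -0.627, -0.778], [0.053, 0.776, -0.629]]
wrist 371.64829954431775 320.80475816080025 238.12207602682292 [599.0192808   77.71455119 384.18213148] [[1.0, 0.0, -0.003], [0.001, -0.959, 0.284], [-0.003, -0.284, -0.959]]
[[ 1.11785933e-05  9.99998997e-01 -1.41603492e-03]
 [ 9.99999984e-01 -1.09221762e-05  1.81088657e-04]
 [ 1.81073009e-04 -1.41603692e-03 -9.99998981e-01]] 87.84043532413222
```

View pics/scene0.png

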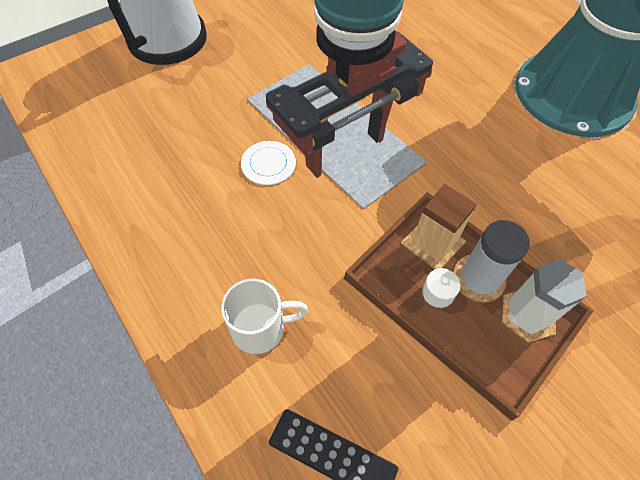

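View pics/side0.png

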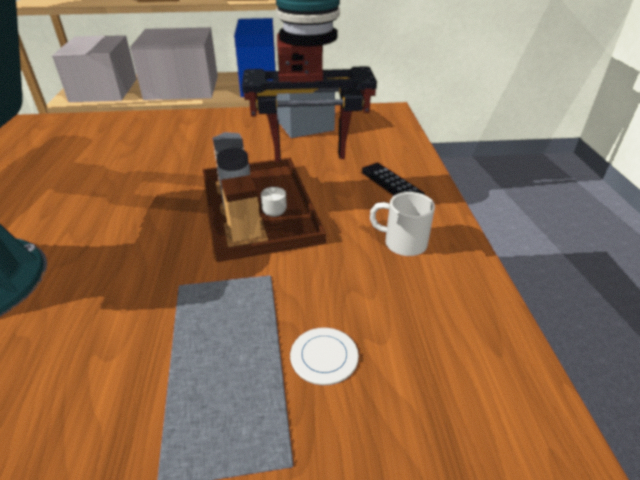

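View pics/wrist0.png

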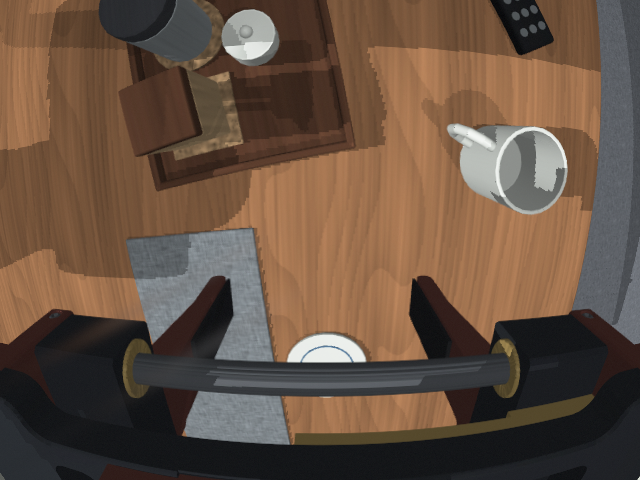

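Scene view: tray corners about (347,275), (516,416), (590,312), (428,196); mat corners (250,100), (308,66), (425,162), (365,206); saucer (268,162), pot (441,288), lids: caddy (453,206), canister (504,242), hex (560,284). The mug stands beyond the tray.

Run:
```python
from h import *
s=snapshot('scene'); d=snapshot('side')
def p(n,z,*pts,c=s):
    q=np.array([onz(c,u,v,z) for u,v in pts]); print(n,np.round(q).tolist(),'mean',np.round(q.mean(0),1))
p('tray',26,(347,275),(516,416),(590,312),(428,196))
p('tray side',26,(204,170),(219,255),(325,240),(291,162),c=d)
p('mat',4,(248,100),(308,66),(425,162),(365,206))
p('mat side',4,(179,288),(271,278),(292,466),(160,480),c=d)
p('saucer',6,(268,162)); p('saucer side',6,(324,355),c=d)
p('caddy',119,(446,185),(476,201),(462,226),(431,208))
p('can',132,(504,242)); p('can s',132,(232,160),c=d)
p('hex',125,(585,272),(583,295),(561,304),(536,291),(539,270),(562,261))
p('pot',50,(441,283)); p('pot s',50,(273,197),c=d)
p('mug',90,(251,306))
for n,c,(x0,x1,y0,y1) in [('scene',s,(380,600,170,380)),('side',d,(190,340,120,270))]:
    cv2.imwrite(f'pics/{n}z.png',cv2.resize(c['img'][y0:y1,x0:x1,::-1],None,fx=3.5 if n=='scene' else 4,fy=3.5 if n=='scene' else 4)[:600,:800])
```

```text
tray [[636.0, 69.0], [577.0, 363.0], [378.0, 325.0], [434.0, 31.0]] mean [506.4 196.9]
tray side [[374.0, 320.0], [436.0, 12.0], [630.0, 41.0], [576.0, 342.0]] mean [503.9 178.7]
mat [[557.0, -356.0], [404.0, -368.0], [374.0, -38.0], [523.0, -25.0]] mean [ 464.6 -196.6]
mat side [[370.0, -44.0], [528.0, -31.0], [554.0, -361.0], [399.0, -366.0]] mean [ 462.8 -200.8]
saucer [[609.0, -200.0]] mean [ 609.1 -200.1]
saucer side [[606.0, -204.0]] mean [ 606.5 -204.2]
caddy [[459.0, 69.0], [443.0, 115.0], [489.0, 134.0], [504.0, 86.0]] mean [473.7 101.1]
can [[469.0, 189.0]] mean [468.8 188.9]
can s [[461.0, 167.0]] mean [461.3 166.5]
hex [[410.0, 281.0], [438.0, 301.0], [471.0, 293.0], [484.0, 262.0], [457.0, 244.0], [422.0, 253.0]] mean [447.  272.4]
pot [[539.0, 168.0]] mean [538.7 167.6]
pot s [[535.0, 157.0]] mean [534.5 157.3]
mug [[790.0, 54.0]] mean [790.1  54.2]
```

View pics/scenez.png

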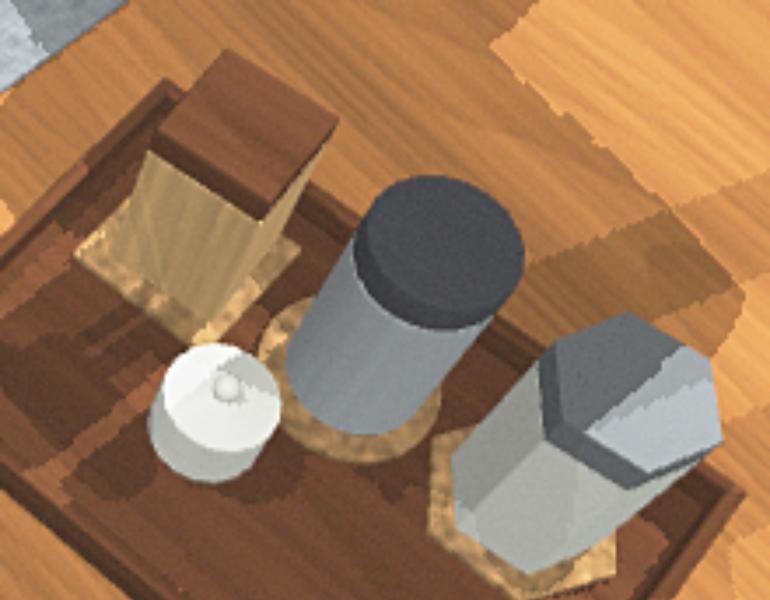

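The tray is turned about +11°, with the row (low x side) at caddy ≈ (474,101), canister ≈ (467,180), hex ≈ (447,272), and the pot at ≈ (537,162). Next I'll move the wrist camera back and up to look at the tray.

Emit:
{"name": "send_rows", "arguments": {
  "deltas": [
    {"dx": -0.16,"dy": -0.4,"dz": -0.4},
    {"dx": -0.16,"dy": -0.4,"dz": -0.4},
    {"dx": -0.16,"dy": -0.4,"dz": -0.4},
    {"dx": -0.16,"dy": -0.4,"dz": -0.4},
    {"dx": -0.16,"dy": -0.4,"dz": -0.4},
    {"dx": -0.16,"dy": -0.4,"dz": -0.4},
    {"dx": -0.16,"dy": -0.4,"dz": -0.4}
  ],
  "gripper": 87.8
}}

```text
invalid input
```

Run:
```python
from h import *
s=snapshot('wrist'); save(s,'w1.png'); print(robot.observe()['eef_pos'])
```

```text
[ 5.99756197e+02 -5.85208434e-04  2.22327155e+02]
```

View pics/w1.png

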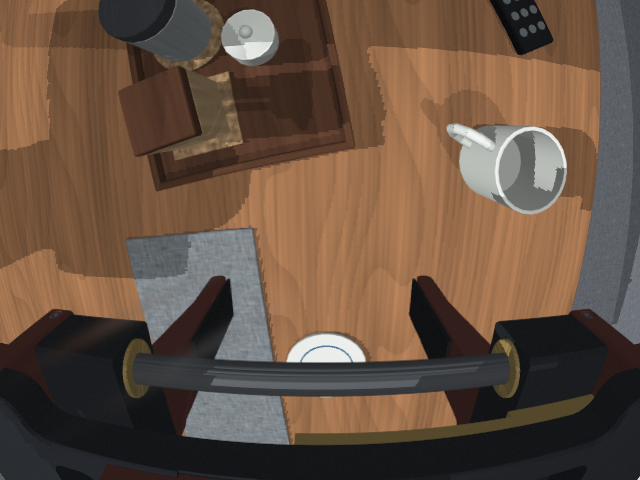

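The call was refused, so the picture is the same as before. I'll give every key in each row.

Emit:
{"name": "send_rows", "arguments": {
  "deltas": [
    {"dx": -0.16,"dy": -0.4,"dz": -0.4,"ax": 0,"ay": 0,"az": 0},
    {"dx": -0.16,"dy": -0.4,"dz": -0.4,"ax": 0,"ay": 0,"az": 0},
    {"dx": -0.16,"dy": -0.4,"dz": -0.4,"ax": 0,"ay": 0,"az": 0},
    {"dx": -0.16,"dy": -0.4,"dz": -0.4,"ax": 0,"ay": 0,"az": 0},
    {"dx": -0.16,"dy": -0.4,"dz": -0.4,"ax": 0,"ay": 0,"az": 0},
    {"dx": -0.16,"dy": -0.4,"dz": -0.4,"ax": 0,"ay": 0,"az": 0},
    {"dx": -0.16,"dy": -0.4,"dz": -0.4,"ax": 0,"ay": 0,"az": 0}
  ],
  "gripper": 87.8
}}

```text
time: 0.88
eef_pos: [500.1, -39.8, 321.7]
eef_rot: [[0.0, 1.0, -0.001], [1.0, -0.0, 0.0], [0.0, -0.001, -1.0]]
wrist_force: [0.4, 0.6, -0.5]
gripper_width: 87.9
```

Run:
```python
from h import *
s=snapshot('wrist'); save(s,'w2.png'); print(robot.observe()['eef_pos'])
```

```text
[500.0830311  -39.61685754 321.15790346]
```

View pics/w2.png

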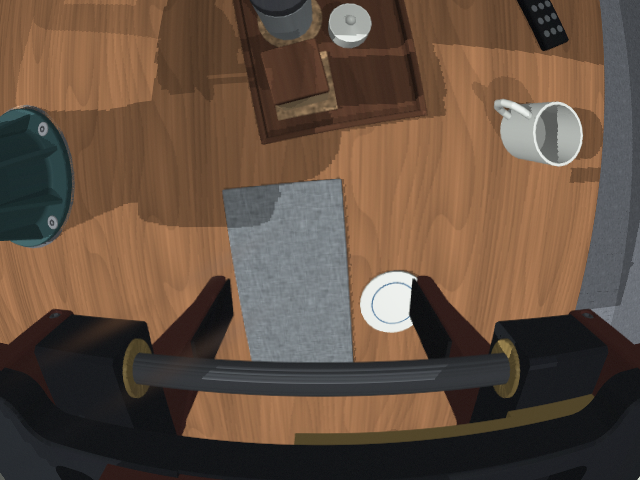

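This view shows the mat's top edge from (224,188) to (341,178) and the saucer at about (393,302). The tray is at the top border, so I'll move 130 mm in +y.

Emit:
{"name": "send_rows", "arguments": {
  "deltas": [
    {"dx": 0.5,"dy": -0.04,"dz": 0,"ax": 0,"ay": 0,"az": 0},
    {"dx": 0.5,"dy": -0.04,"dz": 0,"ax": 0,"ay": 0,"az": 0},
    {"dx": 0.5,"dy": -0.04,"dz": 0,"ax": 0,"ay": 0,"az": 0},
    {"dx": 0.5,"dy": -0.04,"dz": 0,"ax": 0,"ay": 0,"az": 0},
    {"dx": 0.5,"dy": -0.04,"dz": 0,"ax": 0,"ay": 0,"az": 0},
    {"dx": 0.5,"dy": -0.04,"dz": 0,"ax": 0,"ay": 0,"az": 0}
  ]
}}

```text
time: 1.43
eef_pos: [490.1, 85.6, 320.0]
eef_rot: [[-0.002, 1.0, -0.004], [1.0, 0.002, -0.0], [-0.0, -0.004, -1.0]]
wrist_force: [-0.3, 0.8, -0.0]
gripper_width: 87.8
```

Run:
```python
from h import *
s=snapshot('wrist'); save(s,'w3.png'); print(robot.observe()['eef_pos'])
np.savez('w3.npz',**s)
```

```text
[490.27488167  84.90563574 320.27311349]
```

View pics/w3.png

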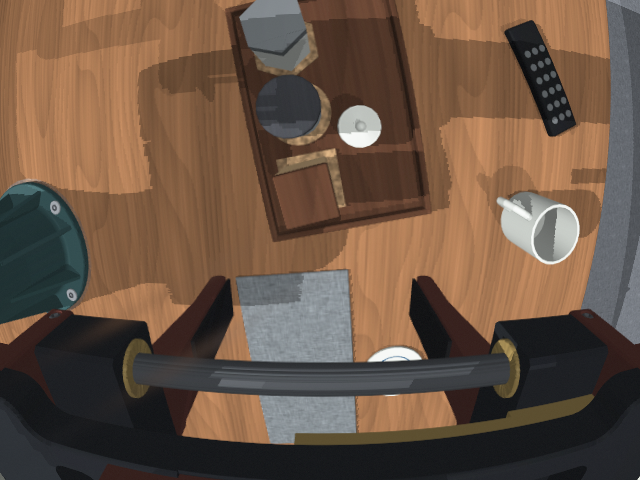

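Now the whole row is visible: caddy lid around (306,195), canister lid (288,107), pot (360,126), hex lid (275,28). I'll zoom in for the corners.

Run:
```python
from h import *
s=dict(np.load('w3.npz'))
cv2.imwrite('pics/w3z.png',cv2.resize(s['img'][0:250,215:440,::-1],None,fx=2.4,fy=2.4,interpolation=cv2.INTER_CUBIC))
```

```text
(no output)
```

View pics/w3z.png

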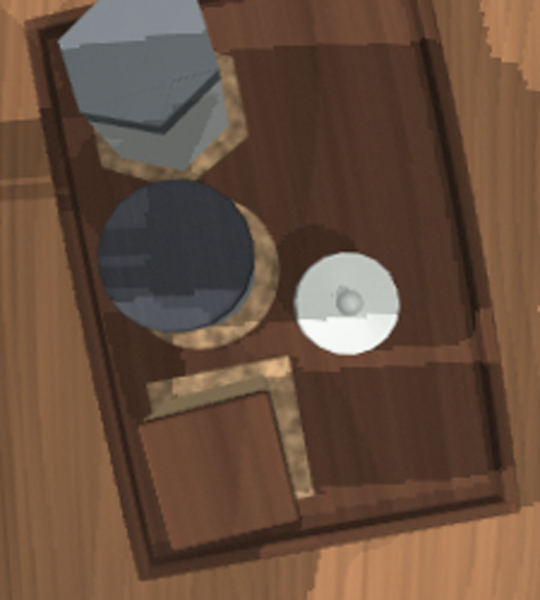

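Run:
```python
from h import *
s=dict(np.load('w3.npz'))
def p(n,z,*pts):
    q=np.array([onz(s,u/2.4+215,v/2.4,z,True) for u,v in pts]); print(n,np.round(q,1).tolist(),'mean',np.round(q.mean(0),1)); return q
t=p('tray',26,(143,578),(518,508),(27,22))
e=t[2]-t[0]; f=t[1]-t[0]; print('tray sides',np.linalg.norm(e),np.linalg.norm(f),np.degrees(np.arctan2(-e[0],e[1])),np.degrees(np.arctan2(f[1],f[0])))
c=p('caddy',119,(139,422),(268,390),(301,520),(168,550))
for i in range(4): v=c[(i+1)%4]-c[i]; print(np.linalg.norm(v).round(1),np.degrees(np.arctan2(v[1],v[0])).round(1))
p('can',132,(177,256))
p('can edges',132,(98,256),(254,256),(177,179),(177,333))
k=p('sqcoast',12,(148,384),(290,357),(313,497)); print((k[0]+k[2])/2)
p('round coaster right,bottom',12,(279,270),(205,349))
p('pot',50,(348,302)); p('pot knob',62,(349,301))
h=p('hex lid',125,(60,42),(83,115),(163,131),(220,73))
for i in range(3): v=h[i+1]-h[i]; print(np.linalg.norm(v).round(1),np.degrees(np.arctan2(v[1],v[0])).round(1))
def u(n,z,*pts): 
    q=np.array([onz(s,a,b,z,True) for a,b in pts]); print(n,np.round(q,1).tolist())
u('mat',4,(237,276),(349,269)); u('mugtop',90,(555,234))
```

```text
tray [[428.2, 24.3], [629.9, 64.3], [369.5, 325.1]] mean [475.9 137.9]
tray sides 306.42350985919404 205.5858210354719 11.042143317479782 11.222123976083669
caddy [[441.0, 119.6], [493.9, 132.6], [508.0, 78.2], [451.9, 65.1]] mean [473.7  98.9]
54.5 13.8
56.1 -75.5
57.6 -166.8
55.6 101.4
can [[458.4, 186.6]] mean [458.4 186.6]
can edges [[427.4, 187.5], [488.1, 186.4], [458.4, 217.3], [458.2, 156.3]] mean [458.  186.9]
sqcoast [[431.7, 127.0], [506.4, 141.1], [519.5, 66.0]] mean [485.9 111.3]
[475.60624394  96.48198116]
round coaster right,bottom [[500.5, 186.9], [462.0, 145.2]] mean [481.2 166.1]
pot [[532.7, 170.0]] mean [532.7 170. ]
pot knob [[532.0, 170.3]] mean [532.  170.3]
hex lid [[409.8, 279.5], [419.9, 246.9], [452.1, 238.5], [474.5, 262.6]] mean [439.1 256.9]
34.2 -72.9
33.3 -14.5
32.9 47.1
mat [[369.2, -34.7], [526.8, -22.7]]
mugtop [[784.2, 53.6]]
```

```bash
cat >> h.py <<'E'
from scipy.spatial.transform import Rotation as Ro
def plan(*T,start=None):
    """print tool-axis deltas (units) from the present pose (or start) to each (x,y,z,phi_deg)"""
    o=robot.observe(); P=np.array(o['eef_pos']);R=np.array(o['eef_rot']).reshape(3,3)
    des=lambda f:np.array([[-np.sin(f),np.cos(f),0],[np.cos(f),np.sin(f),0],[0,0,-1.]])
    if start: P=np.array(start[:3],float);R=des(np.radians(start[3]))
    for x,y,z,f in T:
        d=R.T@(np.array([x,y,z])-P)/250; a=Ro.from_matrix(R.T@des(np.radians(f))).as_rotvec()/np.pi
        print((x,y,z,f),'d',np.round(d,3),'a',np.round(a,4),'rows',np.round(np.linalg.norm(d)*6,1))
    print('pos',P.round(1),'w',round(o['gripper_width'],1),'F',np.round(o['wrist_force'],1),'t',o['time'])
E
python3 - <<'E'
from h import *
plan((474,98.5,160,13),(474,98.5,75,13))
plan((474,98.5,150,13),(505,-50,150,13),start=(474,98.5,75,13))
plan((474,98.5,150,13),(447,-298,150,13),(447,-298,67,13),start=(474,98.5,150,13))
E
```

```text
(474, 98.5, 160, 13) d [ 0.054 -0.063  0.641] a [-0.0012 -0.0001 -0.0721] rows 3.9
(474, 98.5, 75, 13) d [ 0.054 -0.061  0.981] a [-0.0012 -0.0001 -0.0721] rows 5.9
pos [490.3  84.9 320.3] w 87.8 F [ 0.1  0.1 -0.4] t 1.4833
(474, 98.5, 150, 13) d [ 0.   0.  -0.3] a [0. 0. 0.] rows 1.8
(505, -50, 150, 13) d [-0.607 -0.013 -0.3  ] a [0. 0. 0.] rows 4.1
pos [474.   98.5  75. ] w 87.8 F [ 0.1  0.1 -0.4] t 1.4833
(474, 98.5, 150, 13) d [0. 0. 0.] a [0. 0. 0.] rows 0.0
(447, -298, 150, 13) d [-1.521 -0.462  0.   ] a [0. 0. 0.] rows 9.5
(447, -298, 67, 13) d [-1.521 -0.462  0.332] a [0. 0. 0.] rows 9.7
pos [474.   98.5 150. ] w 87.8 F [ 0.1  0.1 -0.4] t 1.4833
```

Emit:
{"name": "send_rows", "arguments": {
  "deltas": [
    {"dx": 0.054,"dy": -0.062,"dz": 0.16,"ax": 0,"ay": 0,"az": -0.036},
    {"dx": 0.054,"dy": -0.062,"dz": 0.32,"ax": -0.001,"ay": 0,"az": -0.072},
    {"dx": 0.054,"dy": -0.062,"dz": 0.48,"ax": -0.001,"ay": 0,"az": -0.072},
    {"dx": 0.054,"dy": -0.062,"dz": 0.64,"ax": -0.001,"ay": 0,"az": -0.072},
    {"dx": 0.054,"dy": -0.062,"dz": 0.64,"ax": -0.001,"ay": 0,"az": -0.072},
    {"dx": 0.054,"dy": -0.062,"dz": 0.64,"ax": -0.001,"ay": 0,"az": -0.072}
  ],
  "gripper": 87.8,
  "grip_force": 20
}}

```text
time: 1.98
eef_pos: [472.7, 97.1, 159.0]
eef_rot: [[-0.223, 0.975, -0.006], [0.975, 0.223, -0.0], [0.001, -0.006, -1.0]]
wrist_force: [-0.9, 0.8, -0.1]
gripper_width: 87.9
```

Run:
```python
from h import *
plan((474,98.5,75,13))
s=snapshot('wrist'); save(s,'w4.png'); save(snapshot('side'),'s4.png')
```

```text
(474, 98.5, 75, 13) d [0.004 0.008 0.336] a [-0.0019 -0.0004 -0.0007] rows 2.0
pos [472.7  97.1 159. ] w 87.9 F [-0.9  0.8 -0.1] t 1.9833
```

View pics/w4.png

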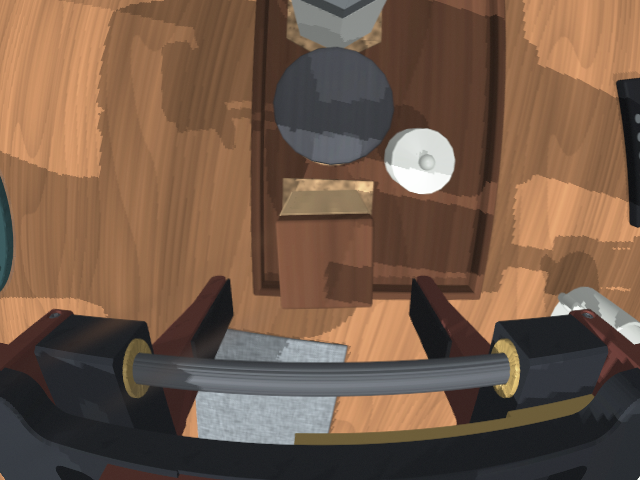

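The wrist view shows the caddy lid centred at about (326,261), its sides parallel to the jaws. I'll descend and grip.

Emit:
{"name": "send_rows", "arguments": {
  "deltas": [
    {"dx": 0.004,"dy": 0.008,"dz": 0.12,"ax": -0.002,"ay": 0,"az": -0.001},
    {"dx": 0.004,"dy": 0.008,"dz": 0.24,"ax": -0.002,"ay": 0,"az": -0.001},
    {"dx": 0.004,"dy": 0.008,"dz": 0.336,"ax": -0.002,"ay": 0,"az": -0.001},
    {"dx": 0.004,"dy": 0.008,"dz": 0.336,"ax": -0.002,"ay": 0,"az": -0.001},
    {"dx": 0.004,"dy": 0.008,"dz": 0.336,"ax": -0.002,"ay": 0,"az": -0.001}
  ]
}}

```text
time: 2.5
eef_pos: [479.3, 99.0, 79.6]
eef_rot: [[-0.226, 0.974, 0.01], [0.974, 0.226, 0.002], [-0.0, 0.01, -1.0]]
wrist_force: [-0.2, 0.2, 0.3]
gripper_width: 87.8
```

Emit:
{"name": "send_rows", "arguments": {
  "deltas": [
    {"dx": 0,"dy": 0,"dz": 0,"ax": 0,"ay": 0,"az": 0},
    {"dx": 0,"dy": 0,"dz": 0,"ax": 0,"ay": 0,"az": 0},
    {"dx": 0,"dy": 0,"dz": 0,"ax": 0,"ay": 0,"az": 0},
    {"dx": 0,"dy": 0,"dz": 0,"ax": 0,"ay": 0,"az": 0},
    {"dx": 0,"dy": 0,"dz": 0,"ax": 0,"ay": 0,"az": 0},
    {"dx": 0,"dy": 0,"dz": 0,"ax": 0,"ay": 0,"az": 0},
    {"dx": 0,"dy": 0,"dz": 0,"ax": 0,"ay": 0,"az": 0},
    {"dx": 0,"dy": 0,"dz": 0,"ax": 0,"ay": 0,"az": 0}
  ],
  "gripper": 45,
  "grip_force": 25
}}

```text
time: 3.17
eef_pos: [478.9, 98.9, 80.1]
eef_rot: [[-0.226, 0.974, 0.009], [0.974, 0.226, 0.002], [-0.0, 0.009, -1.0]]
wrist_force: [-3.3, -0.8, 8.7]
gripper_width: 57.5
```

Run:
```python
from h import *
plan((474,98.5,140,13),(466,-90,140,13),(459,-294,140,13))
s=dict(np.load('w3.npz'))
```

```text
(474, 98.5, 140, 13) d [ 0.003 -0.017 -0.24 ] a [0.0029 0.0001 0.0004] rows 1.4
(466, -90, 140, 13) d [-0.725 -0.219 -0.241] a [0.0029 0.0001 0.0004] rows 4.8
(459, -294, 140, 13) d [-1.513 -0.431 -0.243] a [0.0029 0.0001 0.0004] rows 9.6
pos [478.9  98.9  80.1] w 57.5 F [-3.3 -0.8  8.7] t 3.1667
```

Width 57.5 mm confirms the caddy is held. I'll lift it and traverse to the mat in two calls.

Emit:
{"name": "send_rows", "arguments": {
  "deltas": [
    {"dx": 0,"dy": 0,"dz": -0.06,"ax": 0,"ay": 0,"az": 0},
    {"dx": 0,"dy": -0.005,"dz": -0.16,"ax": 0.003,"ay": 0,"az": 0},
    {"dx": 0,"dy": -0.01,"dz": -0.24,"ax": 0.003,"ay": 0,"az": 0},
    {"dx": -0.1,"dy": -0.05,"dz": -0.24,"ax": 0.003,"ay": 0,"az": 0},
    {"dx": -0.24,"dy": -0.09,"dz": -0.24,"ax": 0.003,"ay": 0,"az": 0},
    {"dx": -0.38,"dy": -0.13,"dz": -0.24,"ax": 0.003,"ay": 0,"az": 0},
    {"dx": -0.52,"dy": -0.17,"dz": -0.24,"ax": 0.003,"ay": 0,"az": 0},
    {"dx": -0.66,"dy": -0.2,"dz": -0.24,"ax": 0.003,"ay": 0,"az": 0}
  ]
}}

```text
time: 3.83
eef_pos: [466.1, -74.5, 139.6]
eef_rot: [[-0.227, 0.974, -0.001], [0.974, 0.227, -0.0], [-0.0, -0.001, -1.0]]
wrist_force: [0.8, 0.2, -3.9]
gripper_width: 55.7
```

Run:
```python
from h import *
plan((459,-294,140,13),(459,-294,100,13))
```

```text
(459, -294, 140, 13) d [-0.849 -0.227 -0.001] a [-0.0002  0.      0.0006] rows 5.3
(459, -294, 100, 13) d [-0.849 -0.227  0.159] a [-0.0002  0.      0.0006] rows 5.4
pos [466.1 -74.5 139.6] w 55.7 F [ 0.8  0.2 -3.9] t 3.8333
```

Emit:
{"name": "send_rows", "arguments": {
  "deltas": [
    {"dx": -0.14,"dy": -0.04,"dz": 0,"ax": 0,"ay": 0,"az": 0},
    {"dx": -0.28,"dy": -0.08,"dz": 0,"ax": 0,"ay": 0,"az": 0},
    {"dx": -0.42,"dy": -0.11,"dz": 0,"ax": 0,"ay": 0,"az": 0},
    {"dx": -0.57,"dy": -0.15,"dz": 0.02,"ax": 0,"ay": 0,"az": 0},
    {"dx": -0.71,"dy": -0.19,"dz": 0.06,"ax": 0,"ay": 0,"az": 0},
    {"dx": -0.8,"dy": -0.22,"dz": 0.11,"ax": 0,"ay": 0,"az": 0},
    {"dx": -0.85,"dy": -0.227,"dz": 0.16,"ax": 0,"ay": 0,"az": 0},
    {"dx": -0.85,"dy": -0.227,"dz": 0.16,"ax": 0,"ay": 0,"az": 0}
  ]
}}

```text
time: 4.5
eef_pos: [458.2, -296.8, 97.4]
eef_rot: [[-0.224, 0.975, -0.002], [0.975, 0.224, 0.0], [0.001, -0.002, -1.0]]
wrist_force: [1.3, 0.1, -2.7]
gripper_width: 56.3
```

Run:
```python
from h import *
plan((459,-294,73,13))
save(snapshot('side'),'s5.png')
```

```text
(459, -294, 73, 13) d [0.01  0.006 0.098] a [-0.0006 -0.0002 -0.0003] rows 0.6
pos [ 458.2 -296.8   97.4] w 56.3 F [ 1.3  0.1 -2.7] t 4.5
```

View pics/s5.png

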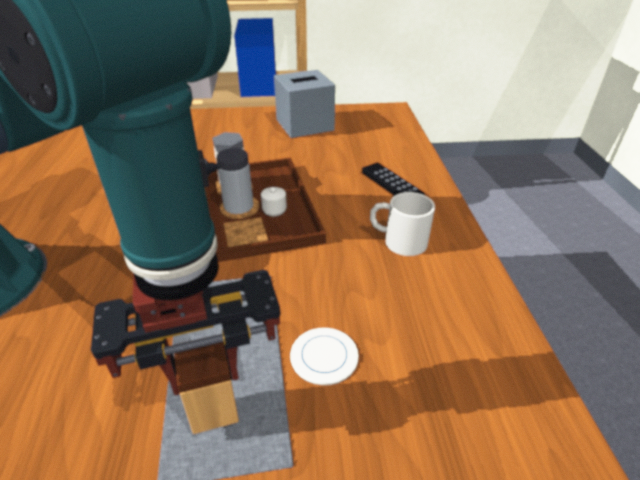

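The caddy hangs upright over the far end of the mat at (208,395), with the pot undisturbed. I'll lower it, release, and rise.

Emit:
{"name": "send_rows", "arguments": {
  "deltas": [
    {"dx": 0.01,"dy": 0.006,"dz": 0.03,"ax": 0,"ay": 0,"az": 0},
    {"dx": 0.01,"dy": 0.006,"dz": 0.06,"ax": 0,"ay": 0,"az": 0},
    {"dx": 0.01,"dy": 0.006,"dz": 0.08,"ax": 0,"ay": 0,"az": 0},
    {"dx": 0.01,"dy": 0.006,"dz": 0.095,"ax": 0,"ay": 0,"az": 0},
    {"dx": 0.01,"dy": 0.006,"dz": 0.1,"ax": 0,"ay": 0,"az": 0},
    {"dx": 0.01,"dy": 0.006,"dz": 0.1,"ax": 0,"ay": 0,"az": 0}
  ]
}}

```text
time: 5.05
eef_pos: [458.9, -291.5, 72.9]
eef_rot: [[-0.225, 0.974, -0.003], [0.974, 0.225, 0.002], [0.002, -0.002, -1.0]]
wrist_force: [0.1, 0.4, -2.4]
gripper_width: 55.8
```

Run:
```python
from h import *
plan((459,-294,70,13))
```

```text
(459, -294, 70, 13) d [-0.01  -0.002  0.012] a [-0.0007 -0.0008  0.0001] rows 0.1
pos [ 458.9 -291.5   72.9] w 55.8 F [ 0.1  0.4 -2.4] t 5.05
```

Emit:
{"name": "send_rows", "arguments": {
  "deltas": [
    {"dx": 0,"dy": 0,"dz": 0.006,"ax": 0,"ay": 0,"az": 0},
    {"dx": 0,"dy": 0,"dz": 0.01,"ax": 0,"ay": 0,"az": 0},
    {"dx": 0,"dy": 0,"dz": 0.01,"ax": 0,"ay": 0,"az": 0}
  ]
}}

```text
time: 5.3
eef_pos: [458.7, -291.5, 71.9]
eef_rot: [[-0.226, 0.974, -0.003], [0.974, 0.226, 0.001], [0.002, -0.003, -1.0]]
wrist_force: [-3.5, 2.4, 9.7]
gripper_width: 56.3
```

Emit:
{"name": "send_rows", "arguments": {
  "deltas": [
    {"dx": 0,"dy": 0,"dz": 0,"ax": 0,"ay": 0,"az": 0},
    {"dx": 0,"dy": 0,"dz": 0,"ax": 0,"ay": 0,"az": 0},
    {"dx": 0,"dy": 0,"dz": 0,"ax": 0,"ay": 0,"az": 0},
    {"dx": 0,"dy": 0,"dz": 0,"ax": 0,"ay": 0,"az": 0},
    {"dx": 0,"dy": 0,"dz": 0,"ax": 0,"ay": 0,"az": 0},
    {"dx": 0,"dy": 0,"dz": 0,"ax": 0,"ay": 0,"az": 0}
  ],
  "gripper": 87.8
}}

```text
time: 5.8
eef_pos: [458.8, -291.5, 71.8]
eef_rot: [[-0.226, 0.974, -0.003], [0.974, 0.226, 0.001], [0.002, -0.002, -1.0]]
wrist_force: [0.1, 0.0, 0.3]
gripper_width: 87.2
```

Run:
```python
from h import *
plan((459,-292,160,13),(461,-200,210,13))
plan((461,20,210,13),(458.5,187,210,13),(458.5,187,160,13),start=(461,-200,210,13))
```

```text
(459, -292, 160, 13) d [-0.001 -0.001 -0.353] a [-0.0008 -0.0006  0.0002] rows 2.1
(461, -200, 210, 13) d [ 0.356  0.09  -0.552] a [-0.0008 -0.0006  0.0002] rows 4.0
pos [ 458.8 -291.5   71.8] w 87.2 F [0.1 0.  0.3] t 5.8
(461, 20, 210, 13) d [0.857 0.198 0.   ] a [0. 0. 0.] rows 5.3
(458.5, 187, 210, 13) d [1.511 0.338 0.   ] a [0. 0. 0.] rows 9.3
(458.5, 187, 160, 13) d [1.511 0.338 0.2  ] a [0. 0. 0.] rows 9.4
pos [ 461. -200.  210.] w 87.2 F [0.1 0.  0.3] t 5.8
```

Emit:
{"name": "send_rows", "arguments": {
  "deltas": [
    {"dx": 0,"dy": 0,"dz": -0.12,"ax": 0,"ay": 0,"az": 0},
    {"dx": 0,"dy": 0,"dz": -0.26,"ax": 0,"ay": 0,"az": 0},
    {"dx": 0,"dy": 0,"dz": -0.36,"ax": 0,"ay": 0,"az": 0},
    {"dx": 0.1,"dy": 0.03,"dz": -0.45,"ax": 0,"ay": 0,"az": 0},
    {"dx": 0.22,"dy": 0.06,"dz": -0.5,"ax": 0,"ay": 0,"az": 0},
    {"dx": 0.36,"dy": 0.09,"dz": -0.52,"ax": 0,"ay": 0,"az": 0},
    {"dx": 0.52,"dy": 0.13,"dz": -0.52,"ax": 0,"ay": 0,"az": 0},
    {"dx": 0.66,"dy": 0.16,"dz": -0.52,"ax": 0,"ay": 0,"az": 0}
  ]
}}

```text
time: 6.47
eef_pos: [461.0, -120.3, 202.6]
eef_rot: [[-0.225, 0.974, -0.002], [0.974, 0.225, 0.001], [0.002, -0.001, -1.0]]
wrist_force: [1.6, -0.7, -1.4]
gripper_width: 87.6
```

Run:
```python
from h import *
plan((458.5,187,200,13),(458.5,187,160,13))
```

```text
(458.5, 187, 200, 13) d [1.2   0.267 0.012] a [-0.0004 -0.0005 -0.0001] rows 7.4
(458.5, 187, 160, 13) d [1.2   0.267 0.172] a [-0.0004 -0.0005 -0.0001] rows 7.4
pos [ 461.  -120.3  202.6] w 87.6 F [ 1.6 -0.7 -1.4] t 6.4667
```

Emit:
{"name": "send_rows", "arguments": {
  "deltas": [
    {"dx": 0.15,"dy": 0.033,"dz": 0,"ax": 0,"ay": 0,"az": 0},
    {"dx": 0.3,"dy": 0.067,"dz": 0,"ax": 0,"ay": 0,"az": 0},
    {"dx": 0.45,"dy": 0.1,"dz": 0,"ax": 0,"ay": 0,"az": 0},
    {"dx": 0.6,"dy": 0.133,"dz": 0,"ax": 0,"ay": 0,"az": 0},
    {"dx": 0.75,"dy": 0.167,"dz": 0,"ax": 0,"ay": 0,"az": 0},
    {"dx": 0.9,"dy": 0.2,"dz": 0,"ax": 0,"ay": 0,"az": 0},
    {"dx": 1.0,"dy": 0.222,"dz": 0,"ax": 0,"ay": 0,"az": 0},
    {"dx": 1.0,"dy": 0.222,"dz": 0,"ax": 0,"ay": 0,"az": 0}
  ]
}}

```text
time: 7.13
eef_pos: [458.5, 140.0, 203.0]
eef_rot: [[-0.228, 0.974, -0.001], [0.974, 0.228, 0.003], [0.004, -0.0, -1.0]]
wrist_force: [1.4, -1.0, 0.2]
gripper_width: 88.0
```

Run:
```python
from h import *
s=snapshot('wrist'); save(s,'w6.png'); np.savez('w6.npz',**s)
plan((458.5,187,200,13),(458.5,187,150,13),(458.5,187,80,13))
```

```text
(458.5, 187, 200, 13) d [0.191 0.045 0.012] a [-0.0004 -0.0006  0.0013] rows 1.2
(458.5, 187, 150, 13) d [0.191 0.045 0.212] a [-0.0004 -0.0006  0.0013] rows 1.7
(458.5, 187, 80, 13) d [0.19  0.045 0.492] a [-0.0004 -0.0006  0.0013] rows 3.2
pos [458.6 137.9 202.8] w 87.8 F [ 0.9 -0.7  0.1] t 7.1833
```

View pics/w6.png

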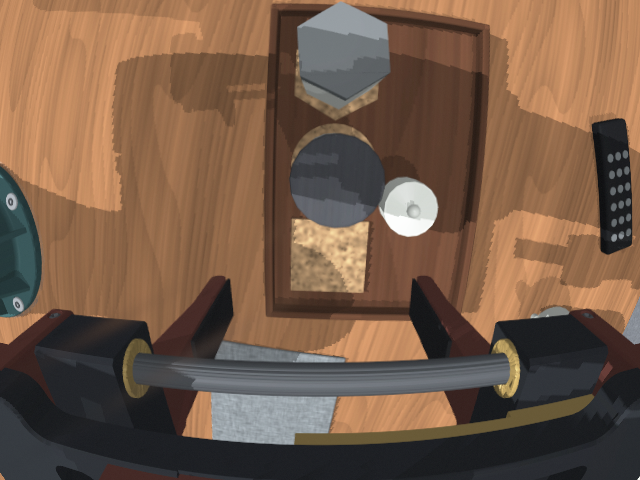

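Good view: the square coaster is bare at (291..369, 219..293), the canister lid is at (337,181), the hex lid corners are visible, and the pot is at (410,208).

Run:
```python
from h import *
s=dict(np.load('w6.npz'))
def p(n,z,*pts):
    q=np.array([onz(s,u,v,z,True) for u,v in pts]); print(n,np.round(q,1).tolist(),'mean',np.round(q.mean(0),1)); return q
k=p('sq',12,(291,219),(369,222),(365,293),(292,291))
g=cv2.cvtColor(s['img'],cv2.COLOR_RGB2GRAY)
p('can',132,(337,181)); p('hex',125,(342,2),(389,24),(389,73),(343,99),(298,71),(298,24))
p('pot',50,(410,208)); p('tray',26,(265,317),(487,321))
```

```text
sq [[430.5, 126.8], [505.7, 141.4], [522.1, 66.7], [447.2, 51.6]] mean [476.4  96.6]
can [[456.9, 187.6]] mean [456.9 187.6]
hex [[433.0, 304.1], [465.9, 297.0], [473.3, 264.0], [448.6, 239.5], [416.6, 251.0], [409.1, 282.2]] mean [441.1 273. ]
pot [[531.1, 170.3]] mean [531.1 170.3]
tray [[425.5, 22.0], [665.4, 67.0]] mean [545.4  44.5]
```

Emit:
{"name": "send_rows", "arguments": {
  "deltas": [
    {"dx": 0.14,"dy": 0.035,"dz": 0,"ax": 0,"ay": 0,"az": 0.001},
    {"dx": 0.19,"dy": 0.042,"dz": 0.03,"ax": 0,"ay": 0,"az": 0.001},
    {"dx": 0.19,"dy": 0.042,"dz": 0.1,"ax": 0,"ay": 0,"az": 0.001},
    {"dx": 0.19,"dy": 0.042,"dz": 0.22,"ax": 0,"ay": 0,"az": 0.001},
    {"dx": 0.19,"dy": 0.042,"dz": 0.34,"ax": 0,"ay": 0,"az": 0.001},
    {"dx": 0.19,"dy": 0.042,"dz": 0.45,"ax": 0,"ay": 0,"az": 0.001},
    {"dx": 0.19,"dy": 0.042,"dz": 0.49,"ax": 0,"ay": 0,"az": 0.001},
    {"dx": 0.19,"dy": 0.042,"dz": 0.49,"ax": 0,"ay": 0,"az": 0.001}
  ]
}}

```text
time: 7.85
eef_pos: [455.8, 185.2, 78.3]
eef_rot: [[-0.225, 0.974, -0.007], [0.974, 0.225, -0.0], [0.001, -0.007, -1.0]]
wrist_force: [-0.2, -0.4, -0.2]
gripper_width: 87.6
```

Emit:
{"name": "send_rows", "arguments": {
  "deltas": [
    {"dx": 0,"dy": 0,"dz": 0,"ax": 0,"ay": 0,"az": 0},
    {"dx": 0,"dy": 0,"dz": 0,"ax": 0,"ay": 0,"az": 0},
    {"dx": 0,"dy": 0,"dz": 0,"ax": 0,"ay": 0,"az": 0},
    {"dx": 0,"dy": 0,"dz": 0,"ax": 0,"ay": 0,"az": 0},
    {"dx": 0,"dy": 0,"dz": 0,"ax": 0,"ay": 0,"az": 0},
    {"dx": 0,"dy": 0,"dz": 0,"ax": 0,"ay": 0,"az": 0},
    {"dx": 0,"dy": 0,"dz": 0,"ax": 0,"ay": 0,"az": 0},
    {"dx": 0,"dy": 0,"dz": 0,"ax": 0,"ay": 0,"az": 0}
  ],
  "gripper": 50,
  "grip_force": 25
}}

```text
time: 8.52
eef_pos: [457.7, 185.6, 79.5]
eef_rot: [[-0.225, 0.974, -0.003], [0.974, 0.225, 0.001], [0.001, -0.003, -1.0]]
wrist_force: [1.7, 0.4, 6.8]
gripper_width: 61.7
```

Run:
```python
from h import *
plan((458,187,140,13),(455,-20,140,13),(452,-199,140,13),(452,-199,100,13))
```

```text
(458, 187, 140, 13) d [ 0.006  0.002 -0.242] a [-0.0009 -0.0004 -0.    ] rows 1.5
(455, -20, 140, 13) d [-0.798 -0.196 -0.242] a [-0.0009 -0.0004 -0.    ] rows 5.1
(452, -199, 140, 13) d [-1.493 -0.369 -0.243] a [-0.0009 -0.0004 -0.    ] rows 9.3
(452, -199, 100, 13) d [-1.494 -0.368 -0.083] a [-0.0009 -0.0004 -0.    ] rows 9.2
pos [457.7 185.6  79.5] w 61.7 F [1.7 0.4 6.8] t 8.5167
```

Emit:
{"name": "send_rows", "arguments": {
  "deltas": [
    {"dx": 0,"dy": 0,"dz": -0.06,"ax": 0,"ay": 0,"az": 0},
    {"dx": 0,"dy": 0,"dz": -0.16,"ax": 0,"ay": 0,"az": 0},
    {"dx": 0,"dy": 0,"dz": -0.24,"ax": 0,"ay": 0,"az": 0},
    {"dx": -0.1,"dy": -0.025,"dz": -0.24,"ax": 0,"ay": 0,"az": 0},
    {"dx": -0.24,"dy": -0.06,"dz": -0.24,"ax": 0,"ay": 0,"az": 0},
    {"dx": -0.38,"dy": -0.095,"dz": -0.24,"ax": 0,"ay": 0,"az": 0},
    {"dx": -0.52,"dy": -0.13,"dz": -0.24,"ax": 0,"ay": 0,"az": 0},
    {"dx": -0.66,"dy": -0.16,"dz": -0.24,"ax": 0,"ay": 0,"az": 0}
  ]
}}

```text
time: 9.18
eef_pos: [454.3, 14.7, 139.1]
eef_rot: [[-0.226, 0.974, -0.005], [0.974, 0.226, 0.001], [0.002, -0.005, -1.0]]
wrist_force: [0.8, 0.2, -4.0]
gripper_width: 61.9
```

Run:
```python
from h import *
plan((452,-199,140,13),(452,-199,100,13))
```

```text
(452, -199, 140, 13) d [-0.831 -0.202 -0.004] a [-0.0015 -0.0007  0.0003] rows 5.1
(452, -199, 100, 13) d [-0.831 -0.201  0.156] a [-0.0015 -0.0007  0.0003] rows 5.2
pos [454.3  14.7 139.1] w 61.9 F [ 0.8  0.2 -4. ] t 9.1833
```

Emit:
{"name": "send_rows", "arguments": {
  "deltas": [
    {"dx": -0.14,"dy": -0.034,"dz": 0,"ax": 0,"ay": 0,"az": 0},
    {"dx": -0.28,"dy": -0.068,"dz": 0,"ax": -0.0015,"ay": -0.0007,"az": 0},
    {"dx": -0.42,"dy": -0.1,"dz": 0,"ax": -0.0015,"ay": -0.0007,"az": 0},
    {"dx": -0.56,"dy": -0.136,"dz": 0.02,"ax": -0.0015,"ay": -0.0007,"az": 0},
    {"dx": -0.7,"dy": -0.17,"dz": 0.06,"ax": -0.0015,"ay": -0.0007,"az": 0},
    {"dx": -0.8,"dy": -0.194,"dz": 0.11,"ax": -0.0015,"ay": -0.0007,"az": 0},
    {"dx": -0.83,"dy": -0.2,"dz": 0.16,"ax": -0.0015,"ay": -0.0007,"az": 0},
    {"dx": -0.83,"dy": -0.2,"dz": 0.16,"ax": -0.0015,"ay": -0.0007,"az": 0}
  ]
}}

```text
time: 9.85
eef_pos: [450.4, -199.9, 96.8]
eef_rot: [[-0.223, 0.975, -0.004], [0.975, 0.223, 0.002], [0.002, -0.003, -1.0]]
wrist_force: [-0.2, 0.0, -4.4]
gripper_width: 62.0
```

Run:
```python
from h import *
plan((452,-199,71.5,13))
```

```text
(452, -199, 71.5, 13) d [0.002 0.007 0.101] a [-0.001  -0.0008 -0.0006] rows 0.6
pos [ 450.4 -199.9   96.8] w 62.0 F [-0.2  0.  -4.4] t 9.85
```

Emit:
{"name": "send_rows", "arguments": {
  "deltas": [
    {"dx": 0.002,"dy": 0.005,"dz": 0.03,"ax": -0.001,"ay": -0.001,"az": 0},
    {"dx": 0.002,"dy": 0.005,"dz": 0.06,"ax": -0.001,"ay": -0.001,"az": 0},
    {"dx": 0.002,"dy": 0.005,"dz": 0.085,"ax": -0.001,"ay": -0.001,"az": 0},
    {"dx": 0.002,"dy": 0.005,"dz": 0.1,"ax": -0.001,"ay": -0.001,"az": 0},
    {"dx": 0.002,"dy": 0.005,"dz": 0.103,"ax": -0.001,"ay": -0.001,"az": 0},
    {"dx": 0.002,"dy": 0.005,"dz": 0.103,"ax": -0.001,"ay": -0.001,"az": 0},
    {"dx": 0.002,"dy": 0.005,"dz": 0.103,"ax": -0.001,"ay": -0.001,"az": 0}
  ]
}}

```text
time: 10.43
eef_pos: [451.1, -197.6, 71.5]
eef_rot: [[-0.224, 0.975, -0.0], [0.975, 0.224, 0.0], [0.0, -0.0, -1.0]]
wrist_force: [-2.2, 4.2, 6.0]
gripper_width: 61.5
```

Emit:
{"name": "send_rows", "arguments": {
  "deltas": [
    {"dx": 0,"dy": 0,"dz": 0.003,"ax": 0,"ay": 0,"az": 0},
    {"dx": 0,"dy": 0,"dz": 0.003,"ax": 0,"ay": 0,"az": 0}
  ]
}}

```text
time: 10.6
eef_pos: [451.1, -197.3, 71.4]
eef_rot: [[-0.226, 0.974, -0.001], [0.974, 0.226, -0.001], [-0.0, -0.001, -1.0]]
wrist_force: [-3.5, 0.1, 5.7]
gripper_width: 61.9
```

Emit:
{"name": "send_rows", "arguments": {
  "deltas": [
    {"dx": 0,"dy": 0,"dz": 0,"ax": 0,"ay": 0,"az": 0},
    {"dx": 0,"dy": 0,"dz": 0,"ax": 0,"ay": 0,"az": 0},
    {"dx": 0,"dy": 0,"dz": 0,"ax": 0,"ay": 0,"az": 0},
    {"dx": 0,"dy": 0,"dz": 0,"ax": 0,"ay": 0,"az": 0},
    {"dx": 0,"dy": 0,"dz": 0,"ax": 0,"ay": 0,"az": 0},
    {"dx": 0,"dy": 0,"dz": 0,"ax": 0,"ay": 0,"az": 0}
  ],
  "gripper": 87.8
}}

```text
time: 11.1
eef_pos: [451.2, -197.4, 71.4]
eef_rot: [[-0.226, 0.974, -0.0], [0.974, 0.226, -0.001], [-0.001, -0.001, -1.0]]
wrist_force: [0.0, -0.1, 0.8]
gripper_width: 87.8
```

Run:
```python
from h import *
plan((451,-199,200,13),(446,20,200,14),(446,20,200,15))
```

```text
(451, -199, 200, 13) d [-0.006 -0.003 -0.515] a [-0.0002  0.0002  0.0003] rows 3.1
(446, 20, 200, 14) d [ 0.852  0.176 -0.515] a [-0.0002  0.0002 -0.0053] rows 6.1
(446, 20, 200, 15) d [ 0.852  0.176 -0.515] a [-0.0002  0.0002 -0.0108] rows 6.1
pos [ 451.2 -197.4   71.4] w 87.8 F [ 0.  -0.1  0.8] t 11.1
```

Emit:
{"name": "send_rows", "arguments": {
  "deltas": [
    {"dx": 0,"dy": 0,"dz": -0.13,"ax": 0,"ay": 0,"az": 0},
    {"dx": 0,"dy": 0,"dz": -0.28,"ax": 0,"ay": 0,"az": 0},
    {"dx": 0,"dy": 0,"dz": -0.42,"ax": 0,"ay": 0,"az": 0},
    {"dx": 0.12,"dy": 0.025,"dz": -0.5,"ax": 0,"ay": 0,"az": 0},
    {"dx": 0.26,"dy": 0.055,"dz": -0.52,"ax": 0,"ay": 0,"az": 0},
    {"dx": 0.4,"dy": 0.084,"dz": -0.52,"ax": 0,"ay": 0,"az": 0},
    {"dx": 0.55,"dy": 0.115,"dz": -0.52,"ax": 0,"ay": 0,"az": -0.01},
    {"dx": 0.7,"dy": 0.147,"dz": -0.52,"ax": 0,"ay": 0,"az": -0.01}
  ]
}}

```text
time: 11.77
eef_pos: [447.3, -17.2, 201.6]
eef_rot: [[-0.257, 0.966, 0.001], [0.966, 0.257, -0.001], [-0.001, 0.0, -1.0]]
wrist_force: [0.5, 0.4, -0.2]
gripper_width: 87.6
```

Emit:
{"name": "send_rows", "arguments": {
  "deltas": [
    {"dx": 0.15,"dy": 0.03,"dz": 0,"ax": 0,"ay": 0,"az": 0},
    {"dx": 0.3,"dy": 0.06,"dz": 0,"ax": 0,"ay": 0,"az": 0},
    {"dx": 0.45,"dy": 0.09,"dz": 0,"ax": 0,"ay": 0,"az": 0},
    {"dx": 0.6,"dy": 0.12,"dz": 0,"ax": 0,"ay": 0,"az": 0},
    {"dx": 0.75,"dy": 0.155,"dz": 0,"ax": 0,"ay": 0,"az": 0},
    {"dx": 0.9,"dy": 0.185,"dz": 0,"ax": 0,"ay": 0,"az": 0},
    {"dx": 1.0,"dy": 0.21,"dz": 0,"ax": 0,"ay": 0,"az": 0},
    {"dx": 1.0,"dy": 0.21,"dz": 0,"ax": 0,"ay": 0,"az": 0}
  ]
}}

```text
time: 12.43
eef_pos: [433.9, 242.3, 201.5]
eef_rot: [[-0.26, 0.966, 0.001], [0.966, 0.26, 0.002], [0.001, 0.002, -1.0]]
wrist_force: [-0.2, -0.5, -0.3]
gripper_width: 87.6
```

Run:
```python
from h import *
s=snapshot('wrist'); save(s,'w7.png'); np.savez('w7.npz',**s)
plan((441.5,272.5,200,15),(441.5,272.5,78,15))
```

```text
(441.5, 272.5, 200, 15) d [0.118 0.064 0.005] a [0.0002 0.0002 0.0005] rows 0.8
(441.5, 272.5, 78, 15) d [0.118 0.064 0.493] a [0.0002 0.0002 0.0005] rows 3.1
pos [433.7 240.  201.3] w 87.8 F [-0.1  0.4 -0.3] t 12.4833
```

View pics/w7.png

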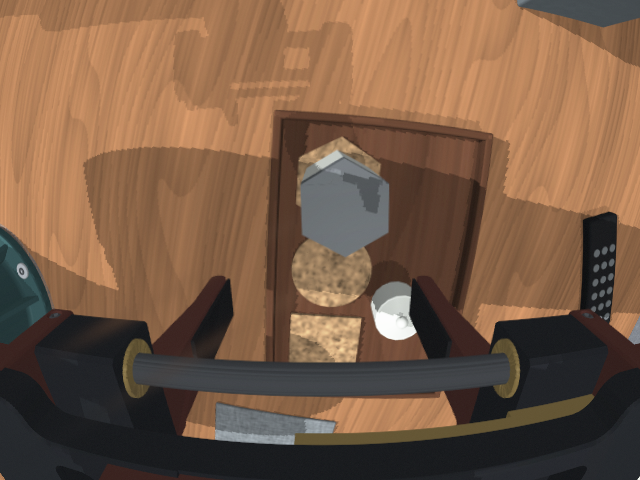

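Hex lid flats stand vertical in the image (302..389, centre ≈ (345,206)), so they're aligned with the jaws. The round coaster is bare at about (332,270).

Run:
```python
from h import *
s=dict(np.load('w7.npz'))
def p(n,z,*pts):
    q=np.array([onz(s,u,v,z,True) for u,v in pts]); print(n,np.round(q,1).tolist(),'mean',np.round(q.mean(0),1)); return q
p('hex',125,(343,156),(389,178),(389,232),(346,256),(301,234),(302,180))
p('round L,R',12,(292,270),(372,268)); p('round bottom',12,(332,307))
p('hexcoaster top corner',12,(343,137)); p('pot',50,(398,310))
```

```text
hex [[430.6, 305.7], [463.5, 300.2], [474.5, 265.3], [451.1, 241.3], [417.7, 248.5], [409.3, 283.8]] mean [441.1 274.1]
round L,R [[420.4, 176.8], [498.6, 199.9]] mean [459.5 188.4]
round bottom [[471.1, 146.8]] mean [471.1 146.8]
hexcoaster top corner [[434.3, 317.7]] mean [434.3 317.7]
pot [[527.4, 177.6]] mean [527.4 177.6]
```

Emit:
{"name": "send_rows", "arguments": {
  "deltas": [
    {"dx": 0.118,"dy": 0.06,"dz": 0,"ax": 0,"ay": 0,"az": 0},
    {"dx": 0.118,"dy": 0.062,"dz": 0.05,"ax": 0,"ay": 0,"az": 0},
    {"dx": 0.118,"dy": 0.062,"dz": 0.1,"ax": 0,"ay": 0,"az": 0},
    {"dx": 0.118,"dy": 0.062,"dz": 0.16,"ax": 0,"ay": 0,"az": 0},
    {"dx": 0.118,"dy": 0.062,"dz": 0.16,"ax": 0,"ay": 0,"az": 0}
  ]
}}

```text
time: 12.9
eef_pos: [439.3, 270.4, 158.8]
eef_rot: [[-0.26, 0.966, -0.004], [0.966, 0.26, -0.003], [-0.002, -0.004, -1.0]]
wrist_force: [-0.1, -1.5, -0.6]
gripper_width: 88.1
```

Run:
```python
from h import *
plan((441.5,272.5,78,15))
```

```text
(441.5, 272.5, 78, 15) d [0.006 0.012 0.323] a [-0.0014  0.0006  0.0003] rows 1.9
pos [439.3 270.4 158.8] w 88.1 F [-0.1 -1.5 -0.6] t 12.9
```

Emit:
{"name": "send_rows", "arguments": {
  "deltas": [
    {"dx": 0.006,"dy": 0.012,"dz": 0.1,"ax": -0.001,"ay": 0.001,"az": 0},
    {"dx": 0.006,"dy": 0.012,"dz": 0.2,"ax": -0.001,"ay": 0.001,"az": 0},
    {"dx": 0.006,"dy": 0.01,"dz": 0.29,"ax": -0.001,"ay": 0.001,"az": 0},
    {"dx": 0.006,"dy": 0.01,"dz": 0.323,"ax": -0.001,"ay": 0.001,"az": 0},
    {"dx": 0.006,"dy": 0.01,"dz": 0.323,"ax": -0.001,"ay": 0.001,"az": 0},
    {"dx": 0.006,"dy": 0.01,"dz": 0.323,"ax": -0.001,"ay": 0.001,"az": 0}
  ]
}}

```text
time: 13.4
eef_pos: [441.4, 271.9, 78.6]
eef_rot: [[-0.259, 0.966, -0.002], [0.966, 0.259, 0.001], [0.001, -0.001, -1.0]]
wrist_force: [0.1, -0.5, -0.6]
gripper_width: 87.5
```

Emit:
{"name": "send_rows", "arguments": {
  "deltas": [
    {"dx": 0,"dy": 0,"dz": 0,"ax": 0,"ay": 0,"az": 0},
    {"dx": 0,"dy": 0,"dz": 0,"ax": 0,"ay": 0,"az": 0},
    {"dx": 0,"dy": 0,"dz": 0,"ax": 0,"ay": 0,"az": 0},
    {"dx": 0,"dy": 0,"dz": 0,"ax": 0,"ay": 0,"az": 0},
    {"dx": 0,"dy": 0,"dz": 0,"ax": 0,"ay": 0,"az": 0},
    {"dx": 0,"dy": 0,"dz": 0,"ax": 0,"ay": 0,"az": 0},
    {"dx": 0,"dy": 0,"dz": 0,"ax": 0,"ay": 0,"az": 0},
    {"dx": 0,"dy": 0,"dz": 0,"ax": 0,"ay": 0,"az": 0}
  ],
  "gripper": 47,
  "grip_force": 25
}}

```text
time: 14.07
eef_pos: [442.0, 272.2, 79.2]
eef_rot: [[-0.259, 0.966, -0.0], [0.966, 0.259, 0.001], [0.001, -0.0, -1.0]]
wrist_force: [-0.2, 0.3, 6.6]
gripper_width: 58.2
```

Run:
```python
from h import *
plan((441,272,140,15),(445,70,140,15),(445,-104,140,15))
```

```text
(441, 272, 140, 15) d [ 0.001 -0.004 -0.243] a [-0.0001 -0.0004  0.0001] rows 1.5
(445, 70, 140, 15) d [-0.784 -0.198 -0.244] a [-0.0001 -0.0004  0.0001] rows 5.1
(445, -104, 140, 15) d [-1.456 -0.378 -0.245] a [-0.0001 -0.0004  0.0001] rows 9.1
pos [442.  272.2  79.2] w 58.2 F [-0.2  0.3  6.6] t 14.0667
```

Emit:
{"name": "send_rows", "arguments": {
  "deltas": [
    {"dx": 0,"dy": 0,"dz": -0.06,"ax": 0,"ay": 0,"az": 0},
    {"dx": 0,"dy": 0,"dz": -0.16,"ax": 0,"ay": 0,"az": 0},
    {"dx": 0,"dy": 0,"dz": -0.24,"ax": 0,"ay": 0,"az": 0},
    {"dx": -0.1,"dy": -0.026,"dz": -0.24,"ax": 0,"ay": 0,"az": 0},
    {"dx": -0.24,"dy": -0.062,"dz": -0.24,"ax": 0,"ay": 0,"az": 0},
    {"dx": -0.38,"dy": -0.098,"dz": -0.24,"ax": 0,"ay": 0,"az": 0},
    {"dx": -0.52,"dy": -0.134,"dz": -0.24,"ax": 0,"ay": 0,"az": 0},
    {"dx": -0.66,"dy": -0.17,"dz": -0.24,"ax": 0,"ay": 0,"az": 0}
  ]
}}

```text
time: 14.73
eef_pos: [442.2, 100.3, 138.3]
eef_rot: [[-0.26, 0.966, -0.003], [0.966, 0.26, 0.001], [0.002, -0.002, -1.0]]
wrist_force: [0.7, 0.0, -4.2]
gripper_width: 58.0
```

Run:
```python
from h import *
plan((445,-104,140,15),(445,-104,100,15))
```

```text
(445, -104, 140, 15) d [-0.792 -0.202 -0.008] a [-0.0007 -0.0005  0.0004] rows 4.9
(445, -104, 100, 15) d [-0.792 -0.202  0.152] a [-0.0007 -0.0005  0.0004] rows 5.0
pos [442.2 100.3 138.3] w 58.0 F [ 0.7  0.  -4.2] t 14.7333
```

Emit:
{"name": "send_rows", "arguments": {
  "deltas": [
    {"dx": -0.14,"dy": -0.036,"dz": 0,"ax": 0,"ay": 0,"az": 0},
    {"dx": -0.28,"dy": -0.071,"dz": 0,"ax": -0.001,"ay": 0,"az": 0},
    {"dx": -0.42,"dy": -0.107,"dz": 0,"ax": -0.001,"ay": 0,"az": 0},
    {"dx": -0.56,"dy": -0.143,"dz": 0,"ax": -0.001,"ay": 0,"az": 0},
    {"dx": -0.7,"dy": -0.179,"dz": 0.02,"ax": -0.001,"ay": 0,"az": 0},
    {"dx": -0.78,"dy": -0.2,"dz": 0.09,"ax": -0.001,"ay": 0,"az": 0},
    {"dx": -0.79,"dy": -0.202,"dz": 0.15,"ax": -0.001,"ay": 0,"az": 0},
    {"dx": -0.79,"dy": -0.202,"dz": 0.15,"ax": -0.001,"ay": 0,"az": 0}
  ]
}}

```text
time: 15.4
eef_pos: [442.2, -104.1, 98.0]
eef_rot: [[-0.257, 0.966, -0.005], [0.966, 0.257, 0.004], [0.005, -0.004, -1.0]]
wrist_force: [-0.6, 1.0, -4.9]
gripper_width: 58.1
```

Run:
```python
from h import *
plan((445,-104,71,15))
```

```text
(445, -104, 71, 15) d [-0.003  0.011  0.108] a [-0.0012 -0.0016 -0.0005] rows 0.7
pos [ 442.2 -104.1   98. ] w 58.1 F [-0.6  1.  -4.9] t 15.4
```

Emit:
{"name": "send_rows", "arguments": {
  "deltas": [
    {"dx": 0,"dy": 0.008,"dz": 0.03,"ax": -0.001,"ay": -0.001,"az": 0},
    {"dx": 0,"dy": 0.008,"dz": 0.06,"ax": -0.001,"ay": -0.001,"az": 0},
    {"dx": 0,"dy": 0.008,"dz": 0.085,"ax": -0.001,"ay": -0.001,"az": 0},
    {"dx": 0,"dy": 0.008,"dz": 0.1,"ax": -0.001,"ay": -0.001,"az": 0},
    {"dx": 0,"dy": 0.008,"dz": 0.109,"ax": -0.001,"ay": -0.001,"az": 0},
    {"dx": 0,"dy": 0.008,"dz": 0.109,"ax": -0.001,"ay": -0.001,"az": 0},
    {"dx": 0,"dy": 0.008,"dz": 0.109,"ax": -0.001,"ay": -0.001,"az": 0}
  ]
}}

```text
time: 15.98
eef_pos: [443.9, -102.7, 71.2]
eef_rot: [[-0.258, 0.966, -0.001], [0.966, 0.258, 0.002], [0.002, -0.001, -1.0]]
wrist_force: [-1.9, 3.0, 2.4]
gripper_width: 58.0
```

Emit:
{"name": "send_rows", "arguments": {
  "deltas": [
    {"dx": 0,"dy": 0,"dz": 0.001,"ax": 0,"ay": 0,"az": 0},
    {"dx": 0,"dy": 0,"dz": 0.001,"ax": 0,"ay": 0,"az": 0}
  ]
}}

```text
time: 16.15
eef_pos: [444.0, -102.5, 71.2]
eef_rot: [[-0.258, 0.966, -0.001], [0.966, 0.258, 0.002], [0.002, -0.0, -1.0]]
wrist_force: [-1.3, 2.1, 0.0]
gripper_width: 57.9
```

Emit:
{"name": "send_rows", "arguments": {
  "deltas": [
    {"dx": 0,"dy": 0,"dz": 0,"ax": 0,"ay": 0,"az": 0},
    {"dx": 0,"dy": 0,"dz": 0,"ax": 0,"ay": 0,"az": 0},
    {"dx": 0,"dy": 0,"dz": 0,"ax": 0,"ay": 0,"az": 0},
    {"dx": 0,"dy": 0,"dz": 0,"ax": 0,"ay": 0,"az": 0},
    {"dx": 0,"dy": 0,"dz": 0,"ax": 0,"ay": 0,"az": 0},
    {"dx": 0,"dy": 0,"dz": 0,"ax": 0,"ay": 0,"az": 0}
  ],
  "gripper": 87.8
}}

```text
time: 16.65
eef_pos: [444.1, -102.6, 71.2]
eef_rot: [[-0.258, 0.966, -0.001], [0.966, 0.258, 0.002], [0.002, -0.0, -1.0]]
wrist_force: [-0.2, 0.5, 0.4]
gripper_width: 87.7
```

Run:
```python
from h import *
plan((445,-104,200,15),(500,50,200,15),(532,80,200,15))
```

```text
(445, -104, 200, 15) d [-0.005  0.002 -0.515] a [-0.0001 -0.0007 -0.0002] rows 3.1
(500, 50, 200, 15) d [ 0.533  0.373 -0.514] a [-0.0001 -0.0007 -0.0002] rows 5.0
(532, 80, 200, 15) d [ 0.616  0.528 -0.514] a [-0.0001 -0.0007 -0.0002] rows 5.8
pos [ 444.1 -102.6   71.2] w 87.7 F [-0.2  0.5  0.4] t 16.65
```

Emit:
{"name": "send_rows", "arguments": {
  "deltas": [
    {"dx": 0,"dy": 0,"dz": -0.13,"ax": 0,"ay": 0,"az": 0},
    {"dx": 0,"dy": 0,"dz": -0.28,"ax": 0,"ay": 0,"az": 0},
    {"dx": 0,"dy": 0,"dz": -0.42,"ax": 0,"ay": 0,"az": 0},
    {"dx": 0.1,"dy": 0.08,"dz": -0.5,"ax": 0,"ay": 0,"az": 0},
    {"dx": 0.22,"dy": 0.18,"dz": -0.51,"ax": 0,"ay": 0,"az": 0},
    {"dx": 0.34,"dy": 0.28,"dz": -0.51,"ax": 0,"ay": 0,"az": 0},
    {"dx": 0.46,"dy": 0.38,"dz": -0.51,"ax": 0,"ay": 0,"az": 0},
    {"dx": 0.58,"dy": 0.48,"dz": -0.51,"ax": 0,"ay": 0,"az": 0}
  ]
}}

```text
time: 17.32
eef_pos: [523.2, 69.9, 199.4]
eef_rot: [[-0.258, 0.966, 0.0], [0.966, 0.258, 0.002], [0.002, 0.001, -1.0]]
wrist_force: [0.4, -0.5, 0.0]
gripper_width: 87.8
```

Emit:
{"name": "send_rows", "arguments": {
  "deltas": [
    {"dx": 0.1,"dy": 0.06,"dz": 0,"ax": 0,"ay": 0,"az": 0},
    {"dx": 0.18,"dy": 0.1,"dz": 0,"ax": 0,"ay": 0,"az": 0},
    {"dx": 0.18,"dy": 0.1,"dz": 0,"ax": 0,"ay": 0,"az": 0},
    {"dx": 0.18,"dy": 0.1,"dz": 0,"ax": 0,"ay": 0,"az": 0}
  ]
}}

```text
time: 17.65
eef_pos: [535.6, 120.5, 199.2]
eef_rot: [[-0.26, 0.966, -0.0], [0.966, 0.26, 0.001], [0.001, -0.0, -1.0]]
wrist_force: [-0.3, -0.1, -0.1]
gripper_width: 87.8
```

Run:
```python
from h import *
s=snapshot('wrist'); save(s,'w8.png'); np.savez('w8.npz',**s); s=snapshot('side'); save(s,'s8.png'); np.savez('s8.npz',**s)
plan((531.5,170.3,120,15),(531.5,170.3,19,15))
```

```text
(531.5, 170.3, 120, 15) d [0.202 0.039 0.317] a [-0.0001 -0.0004 -0.0004] rows 2.3
(531.5, 170.3, 19, 15) d [0.202 0.039 0.721] a [-0.0001 -0.0004 -0.0004] rows 4.5
pos [535.2 118.9 199.3] w 88.0 F [ 0.7 -0.3  0.2] t 17.75
```

View pics/w8.png

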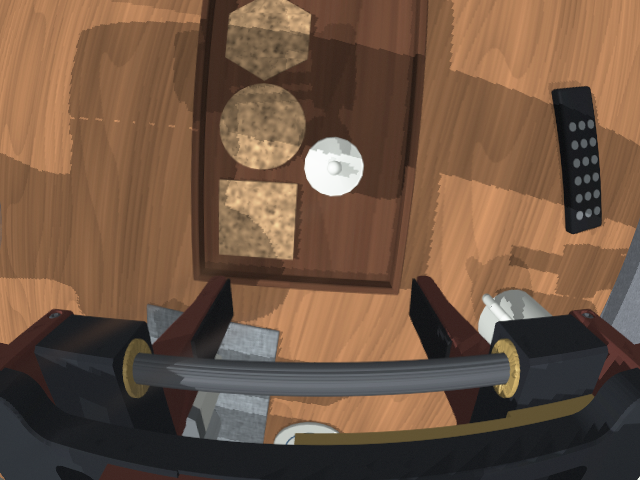

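View pics/s8.png

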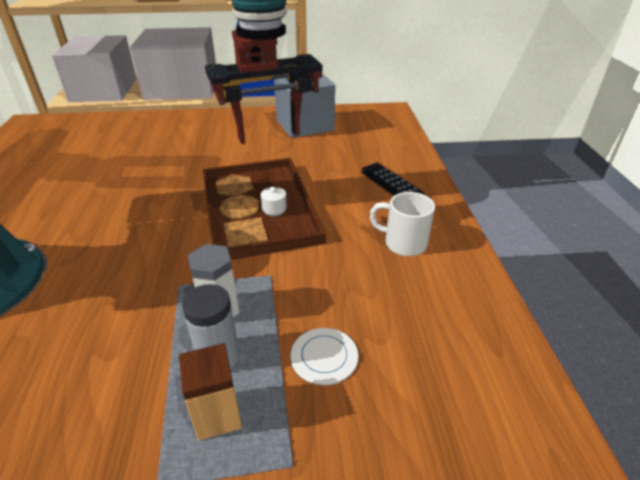

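All three stand on the mat, all coasters are bare, and the pot is at (334,167) where it was. I'll measure the coasters and pot by cork and white masks.

Run:
```python
from h import *
s=dict(np.load('w8.npz')); im=s['img']
hsv=cv2.cvtColor(im,cv2.COLOR_RGB2HSV)
crop=np.zeros(im.shape[:2],np.uint8); crop[0:280,210:330]=1
# cork: yellowish & brighter than dark tray
R,G,B=[im[...,i].astype(int) for i in range(3)]
m=((G>75)&(G/(R+1)>0.72)&(R-B>25)).astype(np.uint8)*crop
m=cv2.morphologyEx(m,cv2.MORPH_CLOSE,np.ones((7,7)));m=cv2.morphologyEx(m,cv2.MORPH_OPEN,np.ones((7,7)))
c,_=cv2.findContours(m,cv2.RETR_EXTERNAL,cv2.CHAIN_APPROX_NONE)
for k in c:
    if cv2.contourArea(k)<1500: continue
    w=np.array([onz(s,*q[0],12,True) for q in k]).astype(np.float32)
    M=cv2.moments(w); print(cv2.boundingRect(k),'centroid',round(M['m10']/M['m00'],1),round(M['m01']/M['m00'],1),'area',round(cv2.contourArea(w)),cv2.minAreaRect(w))
m=((B>130)&(abs(R-B)<40)).astype(np.uint8); m[:, :290]=0;m[:,380:]=0;m[:120]=0;m[210:]=0
k=max(cv2.findContours(m,cv2.RETR_EXTERNAL,cv2.CHAIN_APPROX_NONE)[0],key=cv2.contourArea)
(cx,cy),r=cv2.minEnclosingCircle(k); print('pot px',cx,cy,r,cv2.contourArea(k),onz(s,cx,cy,50,True),onz(s,334,167,62,True))
d=dict(np.load('s8.npz'));im=d['img'];R,G,B=[im[...,i].astype(int) for i in range(3)]
m=((B>150)&(abs(R-B)<30)).astype(np.uint8); m[:320]=0;m[395:]=0;m[:,:285]=0;m[:,365:]=0
k=max(cv2.findContours(m,cv2.RETR_EXTERNAL,cv2.CHAIN_APPROX_NONE)[0],key=cv2.contourArea)
w=np.array([onz(d,*q[0],6) for q in k]).astype(np.float32);print('saucer',cv2.minEnclosingCircle(w),cv2.boundingRect(k))
d=snapshot('scene');im=d['img'];R,G,B=[im[...,i].astype(int) for i in range(3)]
m=((B>150)&(abs(R-B)<30)).astype(np.uint8); m[:130]=0;m[195:]=0;m[:,:230]=0;m[:,305:]=0
k=max(cv2.findContours(m,cv2.RETR_EXTERNAL,cv2.CHAIN_APPROX_NONE)[0],key=cv2.contourArea)
w=np.array([onz(d,*q[0],6) for q in k]).astype(np.float32);print('saucer scene',cv2.minEnclosingCircle(w),cv2.boundingRect(k))
```

```text
(219, 180, 79, 80) centroid 475.2 97.6 area 5742 ((475.1564636230469, 97.49715423583984), (76.5831527709961, 77.58261108398438), 10.693133354187012)
(220, 0, 91, 170) centroid 450.5 229.4 area 10292 ((450.85693359375, 228.073486328125), (81.30747985839844, 166.1536102294922), 11.554367065429688)
pot px 333.4230041503906 166.23388671875 29.891393661499023 2636.0 [532.11604105 170.00871413] [532.0588758 170.5039115]
saucer ((607.1633911132812, -203.4060821533203), 50.18552780151367) (292, 329, 66, 55)
saucer scene ((608.8670043945312, -200.36891174316406), 50.50825119018555) (241, 141, 55, 44)
```

Emit:
{"name": "send_rows", "arguments": {
  "deltas": [
    {"dx": 0.12,"dy": 0.025,"dz": 0.03,"ax": 0,"ay": 0,"az": 0},
    {"dx": 0.201,"dy": 0.041,"dz": 0.1,"ax": 0,"ay": 0,"az": 0},
    {"dx": 0.201,"dy": 0.041,"dz": 0.2,"ax": 0,"ay": 0,"az": 0},
    {"dx": 0.201,"dy": 0.041,"dz": 0.3,"ax": 0,"ay": 0,"az": 0},
    {"dx": 0.201,"dy": 0.041,"dz": 0.4,"ax": 0,"ay": 0,"az": 0},
    {"dx": 0.201,"dy": 0.041,"dz": 0.4,"ax": 0,"ay": 0,"az": 0},
    {"dx": 0.201,"dy": 0.041,"dz": 0.4,"ax": 0,"ay": 0,"az": 0}
  ]
}}

```text
time: 18.38
eef_pos: [531.0, 168.6, 98.7]
eef_rot: [[-0.255, 0.967, -0.004], [0.967, 0.255, 0.001], [0.001, -0.004, -1.0]]
wrist_force: [0.1, -0.2, -0.2]
gripper_width: 87.7
```

Run:
```python
from h import *
plan((532,170.2,19,15))
```

```text
(532, 170.2, 19, 15) d [0.005 0.007 0.319] a [-0.0011 -0.0005 -0.0011] rows 1.9
pos [531.  168.6  98.7] w 87.7 F [ 0.1 -0.2 -0.2] t 18.3833
```

Emit:
{"name": "send_rows", "arguments": {
  "deltas": [
    {"dx": 0.005,"dy": 0.006,"dz": 0.08,"ax": -0.001,"ay": 0,"az": -0.001},
    {"dx": 0.005,"dy": 0.006,"dz": 0.16,"ax": -0.001,"ay": 0,"az": -0.001},
    {"dx": 0.005,"dy": 0.006,"dz": 0.24,"ax": -0.001,"ay": 0,"az": -0.001},
    {"dx": 0.005,"dy": 0.006,"dz": 0.29,"ax": -0.001,"ay": 0,"az": -0.001},
    {"dx": 0.005,"dy": 0.006,"dz": 0.315,"ax": -0.001,"ay": 0,"az": -0.001},
    {"dx": 0.005,"dy": 0.006,"dz": 0.315,"ax": -0.001,"ay": 0,"az": -0.001},
    {"dx": 0.005,"dy": 0.006,"dz": 0.315,"ax": -0.001,"ay": 0,"az": -0.001}
  ]
}}

```text
time: 18.97
eef_pos: [532.9, 170.0, 21.2]
eef_rot: [[-0.258, 0.966, 0.001], [0.966, 0.258, 0.002], [0.001, 0.001, -1.0]]
wrist_force: [0.1, 0.5, 0.5]
gripper_width: 87.8
```

Emit:
{"name": "send_rows", "arguments": {
  "deltas": [
    {"dx": 0,"dy": 0,"dz": 0,"ax": 0,"ay": 0,"az": 0},
    {"dx": 0,"dy": 0,"dz": 0,"ax": 0,"ay": 0,"az": 0},
    {"dx": 0,"dy": 0,"dz": 0,"ax": 0,"ay": 0,"az": 0},
    {"dx": 0,"dy": 0,"dz": 0,"ax": 0,"ay": 0,"az": 0},
    {"dx": 0,"dy": 0,"dz": 0,"ax": 0,"ay": 0,"az": 0},
    {"dx": 0,"dy": 0,"dz": 0,"ax": 0,"ay": 0,"az": 0},
    {"dx": 0,"dy": 0,"dz": 0,"ax": 0,"ay": 0,"az": 0},
    {"dx": 0,"dy": 0,"dz": 0,"ax": 0,"ay": 0,"az": 0}
  ],
  "gripper": 40,
  "grip_force": 15
}}

```text
time: 19.63
eef_pos: [533.0, 170.0, 21.3]
eef_rot: [[-0.258, 0.966, 0.001], [0.966, 0.258, 0.002], [0.001, 0.001, -1.0]]
wrist_force: [-0.8, -0.7, 2.3]
gripper_width: 49.6
```

Run:
```python
from h import *
plan((532,170,90,15),(580,-10,90,15),(608,-202,90,15))
```

```text
(532, 170, 90, 15) d [ 0.001 -0.004 -0.275] a [ 0.0005 -0.0004 -0.0003] rows 1.6
(580, -10, 90, 15) d [-0.744 -0.004 -0.276] a [ 0.0005 -0.0004 -0.0003] rows 4.8
(608, -202, 90, 15) d [-1.515 -0.094 -0.277] a [ 0.0005 -0.0004 -0.0003] rows 9.3
pos [533.  170.   21.3] w 49.6 F [-0.8 -0.7  2.3] t 19.6333
```

Held at 49.6 mm. I'll lift and traverse toward the saucer.

Emit:
{"name": "send_rows", "arguments": {
  "deltas": [
    {"dx": 0,"dy": 0,"dz": -0.05,"ax": 0,"ay": 0,"az": 0},
    {"dx": 0,"dy": 0,"dz": -0.15,"ax": 0,"ay": 0,"az": 0},
    {"dx": 0,"dy": 0,"dz": -0.26,"ax": 0,"ay": 0,"az": 0},
    {"dx": -0.1,"dy": -0.01,"dz": -0.28,"ax": 0,"ay": 0,"az": 0},
    {"dx": -0.22,"dy": -0.02,"dz": -0.28,"ax": 0,"ay": 0,"az": 0},
    {"dx": -0.36,"dy": -0.02,"dz": -0.28,"ax": 0,"ay": 0,"az": 0},
    {"dx": -0.5,"dy": -0.03,"dz": -0.28,"ax": 0,"ay": 0,"az": 0},
    {"dx": -0.64,"dy": -0.04,"dz": -0.28,"ax": 0,"ay": 0,"az": 0}
  ]
}}

```text
time: 20.3
eef_pos: [564.3, 11.5, 90.9]
eef_rot: [[-0.259, 0.966, 0.001], [0.966, 0.259, 0.002], [0.002, 0.001, -1.0]]
wrist_force: [0.2, -0.0, -2.2]
gripper_width: 49.7
```

Run:
```python
from h import *
plan((608,-202,90,15),(608,-202,60,15))
```

```text
(608, -202, 90, 15) d [-0.87  -0.052  0.002] a [ 0.0003 -0.0005 -0.    ] rows 5.2
(608, -202, 60, 15) d [-0.87  -0.052  0.122] a [ 0.0003 -0.0005 -0.    ] rows 5.3
pos [564.3  11.5  90.9] w 49.7 F [ 0.2 -0.  -2.2] t 20.3
```

Emit:
{"name": "send_rows", "arguments": {
  "deltas": [
    {"dx": -0.14,"dy": -0.008,"dz": 0,"ax": 0,"ay": 0,"az": 0},
    {"dx": -0.28,"dy": -0.016,"dz": 0,"ax": 0,"ay": 0,"az": 0},
    {"dx": -0.42,"dy": -0.025,"dz": 0,"ax": 0,"ay": 0,"az": 0},
    {"dx": -0.56,"dy": -0.034,"dz": 0,"ax": 0,"ay": 0,"az": 0},
    {"dx": -0.7,"dy": -0.042,"dz": 0.01,"ax": 0,"ay": 0,"az": 0},
    {"dx": -0.82,"dy": -0.05,"dz": 0.06,"ax": 0,"ay": 0,"az": 0},
    {"dx": -0.87,"dy": -0.052,"dz": 0.12,"ax": 0,"ay": 0,"az": 0},
    {"dx": -0.87,"dy": -0.052,"dz": 0.14,"ax": 0,"ay": 0,"az": 0}
  ]
}}

```text
time: 20.97
eef_pos: [607.6, -205.1, 53.4]
eef_rot: [[-0.256, 0.967, -0.001], [0.967, 0.256, 0.001], [0.002, -0.0, -1.0]]
wrist_force: [0.9, -0.3, -2.1]
gripper_width: 49.5
```

Run:
```python
from h import *
plan((608,-202,26,15),(608,-202,20,15))
d=snapshot('scene');save(d,'c9.png')
```

```text
(608, -202, 26, 15) d [0.011 0.005 0.109] a [-0.0001 -0.0005 -0.001 ] rows 0.7
(608, -202, 20, 15) d [0.011 0.005 0.133] a [-0.0001 -0.0005 -0.001 ] rows 0.8
pos [ 607.6 -205.1   53.4] w 49.5 F [ 0.9 -0.3 -2.1] t 20.9667
```

View pics/c9.png

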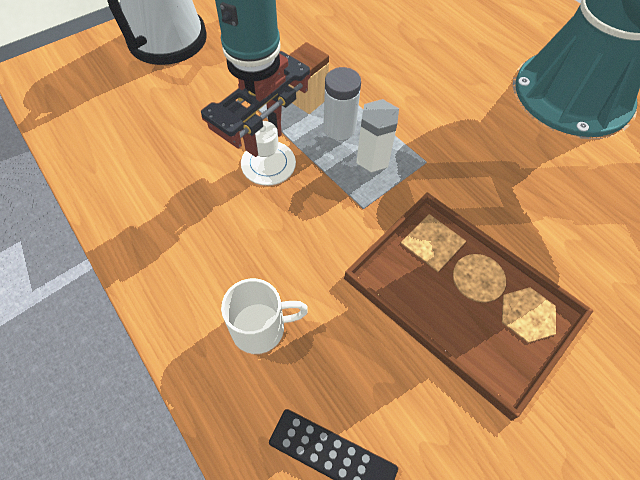

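The pot hangs over the saucer at (265,140), and the gripper clears the containers. I'll lower it slowly.

Emit:
{"name": "send_rows", "arguments": {
  "deltas": [
    {"dx": 0.005,"dy": 0.004,"dz": 0.03,"ax": 0,"ay": 0,"az": 0},
    {"dx": 0.01,"dy": 0.005,"dz": 0.06,"ax": 0,"ay": 0,"az": 0},
    {"dx": 0.01,"dy": 0.005,"dz": 0.09,"ax": 0,"ay": 0,"az": 0},
    {"dx": 0.01,"dy": 0.005,"dz": 0.11,"ax": 0,"ay": 0,"az": 0},
    {"dx": 0.01,"dy": 0.005,"dz": 0.12,"ax": 0,"ay": 0,"az": 0},
    {"dx": 0.01,"dy": 0.005,"dz": 0.124,"ax": 0,"ay": 0,"az": 0},
    {"dx": 0.01,"dy": 0.005,"dz": 0.128,"ax": 0,"ay": 0,"az": 0},
    {"dx": 0.01,"dy": 0.005,"dz": 0.128,"ax": 0,"ay": 0,"az": 0}
  ]
}}

```text
time: 21.68
eef_pos: [607.0, -199.7, 20.9]
eef_rot: [[-0.257, 0.967, -0.003], [0.967, 0.257, 0.003], [0.004, -0.002, -1.0]]
wrist_force: [0.1, -0.7, -2.1]
gripper_width: 49.1
```

Run:
```python
from h import *
plan((608,-202,20,15),(608,-202,19,15))
```

```text
(608, -202, 20, 15) d [-0.01   0.001  0.004] a [-0.0006 -0.0013 -0.0007] rows 0.1
(608, -202, 19, 15) d [-0.01   0.002  0.008] a [-0.0006 -0.0013 -0.0007] rows 0.1
pos [ 607.  -199.7   20.9] w 49.1 F [ 0.1 -0.7 -2.1] t 21.6833
```

Emit:
{"name": "send_rows", "arguments": {
  "deltas": [
    {"dx": -0.008,"dy": 0.002,"dz": 0.002,"ax": 0,"ay": -0.001,"az": 0},
    {"dx": -0.008,"dy": 0.002,"dz": 0.005,"ax": 0,"ay": -0.001,"az": 0},
    {"dx": -0.008,"dy": 0.002,"dz": 0.008,"ax": 0,"ay": -0.001,"az": 0},
    {"dx": -0.008,"dy": 0.002,"dz": 0.008,"ax": 0,"ay": -0.001,"az": 0}
  ]
}}

```text
time: 22.02
eef_pos: [608.4, -201.8, 19.4]
eef_rot: [[-0.256, 0.967, -0.001], [0.967, 0.256, -0.0], [0.0, -0.001, -1.0]]
wrist_force: [-0.6, -0.2, 0.7]
gripper_width: 49.4
```

Emit:
{"name": "send_rows", "arguments": {
  "deltas": [
    {"dx": 0,"dy": 0,"dz": 0,"ax": 0,"ay": 0,"az": 0},
    {"dx": 0,"dy": 0,"dz": 0,"ax": 0,"ay": 0,"az": 0},
    {"dx": 0,"dy": 0,"dz": 0,"ax": 0,"ay": 0,"az": 0},
    {"dx": 0,"dy": 0,"dz": 0,"ax": 0,"ay": 0,"az": 0},
    {"dx": 0,"dy": 0,"dz": 0,"ax": 0,"ay": 0,"az": 0},
    {"dx": 0,"dy": 0,"dz": 0,"ax": 0,"ay": 0,"az": 0}
  ],
  "gripper": 87.8
}}

```text
time: 22.52
eef_pos: [608.4, -201.8, 19.4]
eef_rot: [[-0.256, 0.967, -0.001], [0.967, 0.256, -0.0], [0.0, -0.001, -1.0]]
wrist_force: [-0.2, -0.1, 0.0]
gripper_width: 85.5
```

Run:
```python
from h import *
plan((608,-202,200,15),(555,-190,230,15))
```

```text
(608, -202, 200, 15) d [-0.    -0.003 -0.722] a [-0.0004 -0.0001 -0.0008] rows 4.3
(555, -190, 230, 15) d [ 0.101 -0.195 -0.842] a [-0.0004 -0.0001 -0.0008] rows 5.2
pos [ 608.4 -201.8   19.4] w 85.5 F [-0.2 -0.1  0. ] t 22.5167
```

Emit:
{"name": "send_rows", "arguments": {
  "deltas": [
    {"dx": 0,"dy": 0,"dz": -0.06,"ax": 0,"ay": 0,"az": 0},
    {"dx": 0,"dy": 0,"dz": -0.18,"ax": 0,"ay": 0,"az": 0},
    {"dx": 0,"dy": 0,"dz": -0.33,"ax": 0,"ay": 0,"az": 0},
    {"dx": 0,"dy": 0,"dz": -0.48,"ax": 0,"ay": 0,"az": 0},
    {"dx": 0,"dy": 0,"dz": -0.63,"ax": 0,"ay": 0,"az": 0},
    {"dx": 0,"dy": 0,"dz": -0.78,"ax": 0,"ay": 0,"az": 0},
    {"dx": -0.07,"dy": -0.08,"dz": -0.88,"ax": 0,"ay": 0,"az": 0},
    {"dx": -0.17,"dy": -0.18,"dz": -0.94,"ax": 0,"ay": 0,"az": 0}
  ]
}}

```text
time: 23.18
eef_pos: [578.2, -253.5, 258.7]
eef_rot: [[-0.26, 0.966, 0.004], [0.966, 0.26, -0.002], [-0.003, 0.004, -1.0]]
wrist_force: [0.7, -0.8, 0.7]
gripper_width: 87.6
```

Emit:
{"name": "send_rows", "arguments": {
  "deltas": [
    {"dx": -0.1,"dy": -0.13,"dz": 0,"ax": 0,"ay": 0,"az": 0},
    {"dx": -0.18,"dy": -0.22,"dz": 0,"ax": 0,"ay": 0,"az": 0},
    {"dx": -0.18,"dy": -0.22,"dz": 0,"ax": 0,"ay": 0,"az": 0},
    {"dx": -0.18,"dy": -0.22,"dz": 0,"ax": 0,"ay": 0,"az": 0}
  ]
}}

```text
time: 23.52
eef_pos: [535.9, -312.4, 258.8]
eef_rot: [[-0.257, 0.966, 0.005], [0.966, 0.257, -0.002], [-0.003, 0.004, -1.0]]
wrist_force: [-0.4, -0.1, -0.6]
gripper_width: 87.5
```

Run:
```python
from h import *
s=snapshot('wrist');save(s,'w10.png');np.savez('w10.npz',**s)
plan((444,-102.5,150,15))
```

```text
(444, -102.5, 150, 15) d [ 0.904 -0.143  0.431] a [ 0.0013  0.0008 -0.0001] rows 6.1
pos [ 536.5 -311.3  258.5] w 87.7 F [ 0.8  0.9 -0.2] t 23.5667
```

View pics/w10.png

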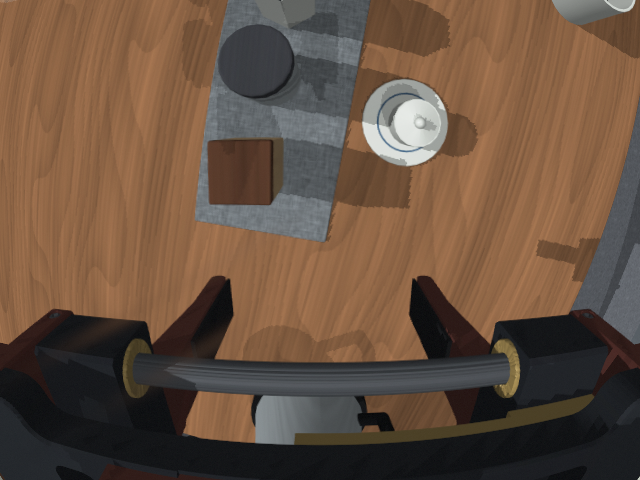

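The pot (knob at (420,123)) stands on the saucer (centre ≈ (405,122)), offset by parallax. I'll check that in mm.

Run:
```python
from h import *
s=dict(np.load('w10.npz'))
e=[(363,122),(447,122),(405,80),(405,165)]
print('saucer',np.mean([onz(s,u,v,6,True) for u,v in e],0),'knob',onz(s,420,123,60,True),'lid',onz(s,418,122,48,True))
print('can',onz(s,256,61,124,True),'caddy',np.mean([onz(s,u,v,111,True) for u,v in [(209,140),(271,140),(272,204),(209,204)]],0))
```

```text
saucer [ 604.36679675 -201.39424413] knob [ 606.7602587  -202.59096084] lid [ 607.5312406  -201.11216048]
can [ 451.0738518  -194.71101501] caddy [ 457.53815722 -287.70367708]
```

Emit:
{"name": "send_rows", "arguments": {
  "deltas": [
    {"dx": 0.14,"dy": -0.022,"dz": 0,"ax": 0.001,"ay": 0.001,"az": 0},
    {"dx": 0.28,"dy": -0.044,"dz": 0,"ax": 0.001,"ay": 0.001,"az": 0},
    {"dx": 0.43,"dy": -0.068,"dz": 0.02,"ax": 0.001,"ay": 0.001,"az": 0},
    {"dx": 0.57,"dy": -0.09,"dz": 0.06,"ax": 0.001,"ay": 0.001,"az": 0},
    {"dx": 0.71,"dy": -0.112,"dz": 0.12,"ax": 0.001,"ay": 0.001,"az": 0},
    {"dx": 0.83,"dy": -0.131,"dz": 0.2,"ax": 0.001,"ay": 0.001,"az": 0},
    {"dx": 0.9,"dy": -0.142,"dz": 0.28,"ax": 0.001,"ay": 0.001,"az": 0},
    {"dx": 0.904,"dy": -0.143,"dz": 0.36,"ax": 0.001,"ay": 0.001,"az": 0}
  ]
}}

```text
time: 24.23
eef_pos: [441.6, -97.6, 166.9]
eef_rot: [[-0.262, 0.965, -0.001], [0.965, 0.262, 0.003], [0.003, -0.0, -1.0]]
wrist_force: [0.3, 0.3, -0.1]
gripper_width: 88.2
```

Run:
```python
from h import *
plan((444,-102.5,71,15))
```

```text
(444, -102.5, 71, 15) d [-0.023  0.004  0.383] a [-0.0001 -0.001   0.0011] rows 2.3
pos [441.6 -97.6 166.9] w 88.2 F [ 0.3  0.3 -0.1] t 24.2333
```

The pot is within about 3 mm of the saucer centre. Now I'll pick up the hex jar.

Emit:
{"name": "send_rows", "arguments": {
  "deltas": [
    {"dx": -0.02,"dy": 0.004,"dz": 0.06,"ax": 0,"ay": -0.001,"az": 0.001},
    {"dx": -0.02,"dy": 0.004,"dz": 0.16,"ax": 0,"ay": -0.001,"az": 0.001},
    {"dx": -0.02,"dy": 0.004,"dz": 0.26,"ax": 0,"ay": -0.001,"az": 0.001},
    {"dx": -0.02,"dy": 0.004,"dz": 0.34,"ax": 0,"ay": -0.001,"az": 0.001},
    {"dx": -0.02,"dy": 0.004,"dz": 0.383,"ax": 0,"ay": -0.001,"az": 0.001},
    {"dx": -0.02,"dy": 0.004,"dz": 0.383,"ax": 0,"ay": -0.001,"az": 0.001},
    {"dx": -0.02,"dy": 0.004,"dz": 0.383,"ax": 0,"ay": -0.001,"az": 0.001}
  ]
}}

```text
time: 24.82
eef_pos: [443.5, -100.7, 70.6]
eef_rot: [[-0.261, 0.965, -0.002], [0.965, 0.261, 0.001], [0.001, -0.002, -1.0]]
wrist_force: [0.4, -0.5, 1.0]
gripper_width: 87.8
```

Emit:
{"name": "send_rows", "arguments": {
  "deltas": [
    {"dx": 0,"dy": 0,"dz": 0,"ax": 0,"ay": 0,"az": 0},
    {"dx": 0,"dy": 0,"dz": 0,"ax": 0,"ay": 0,"az": 0},
    {"dx": 0,"dy": 0,"dz": 0,"ax": 0,"ay": 0,"az": 0},
    {"dx": 0,"dy": 0,"dz": 0,"ax": 0,"ay": 0,"az": 0},
    {"dx": 0,"dy": 0,"dz": 0,"ax": 0,"ay": 0,"az": 0},
    {"dx": 0,"dy": 0,"dz": 0,"ax": 0,"ay": 0,"az": 0},
    {"dx": 0,"dy": 0,"dz": 0,"ax": 0,"ay": 0,"az": 0},
    {"dx": 0,"dy": 0,"dz": 0,"ax": 0,"ay": 0,"az": 0}
  ],
  "gripper": 47,
  "grip_force": 25
}}

```text
time: 25.48
eef_pos: [443.8, -100.9, 71.1]
eef_rot: [[-0.26, 0.966, -0.001], [0.966, 0.26, 0.001], [0.001, -0.001, -1.0]]
wrist_force: [-1.7, -0.1, 5.6]
gripper_width: 57.9
```

Run:
```python
from h import *
plan((444,-102.5,140,15),(440.5,100,140,15),(440.5,274,140,15))
```

```text
(444, -102.5, 140, 15) d [-0.006 -0.001 -0.275] a [-0.0003 -0.0003  0.0005] rows 1.7
(440.5, 100, 140, 15) d [ 0.78   0.196 -0.275] a [-0.0003 -0.0003  0.0005] rows 5.1
(440.5, 274, 140, 15) d [ 1.452  0.378 -0.274] a [-0.0003 -0.0003  0.0005] rows 9.1
pos [ 443.8 -100.9   71.1] w 57.9 F [-1.7 -0.1  5.6] t 25.4833
```

Emit:
{"name": "send_rows", "arguments": {
  "deltas": [
    {"dx": 0,"dy": 0,"dz": -0.06,"ax": 0,"ay": 0,"az": 0},
    {"dx": 0,"dy": 0,"dz": -0.16,"ax": 0,"ay": 0,"az": 0},
    {"dx": 0,"dy": 0,"dz": -0.27,"ax": 0,"ay": 0,"az": 0},
    {"dx": 0.1,"dy": 0.026,"dz": -0.28,"ax": 0,"ay": 0,"az": 0},
    {"dx": 0.24,"dy": 0.062,"dz": -0.28,"ax": 0,"ay": 0,"az": 0},
    {"dx": 0.38,"dy": 0.098,"dz": -0.28,"ax": 0,"ay": 0,"az": 0},
    {"dx": 0.52,"dy": 0.134,"dz": -0.28,"ax": 0,"ay": 0,"az": 0},
    {"dx": 0.66,"dy": 0.17,"dz": -0.28,"ax": 0,"ay": 0,"az": 0}
  ]
}}

```text
time: 26.15
eef_pos: [440.8, 70.8, 140.8]
eef_rot: [[-0.259, 0.966, -0.003], [0.966, 0.259, 0.001], [0.001, -0.002, -1.0]]
wrist_force: [0.8, -0.8, -4.4]
gripper_width: 58.1
```

Run:
```python
from h import *
plan((440.6,275,140,15),(440.6,275,100,15))
```

```text
(440.6, 275, 140, 15) d [0.789 0.211 0.004] a [-0.0007 -0.0004  0.0002] rows 4.9
(440.6, 275, 100, 15) d [0.789 0.211 0.164] a [-0.0007 -0.0004  0.0002] rows 5.0
pos [440.8  70.8 140.8] w 58.1 F [ 0.8 -0.8 -4.4] t 26.15
```

Emit:
{"name": "send_rows", "arguments": {
  "deltas": [
    {"dx": 0.14,"dy": 0.037,"dz": 0,"ax": 0,"ay": 0,"az": 0},
    {"dx": 0.28,"dy": 0.075,"dz": 0,"ax": -0.0005,"ay": 0,"az": 0},
    {"dx": 0.42,"dy": 0.112,"dz": 0,"ax": -0.0005,"ay": 0,"az": 0},
    {"dx": 0.56,"dy": 0.15,"dz": 0,"ax": -0.0005,"ay": 0,"az": 0},
    {"dx": 0.7,"dy": 0.187,"dz": 0.02,"ax": -0.0005,"ay": 0,"az": 0},
    {"dx": 0.78,"dy": 0.208,"dz": 0.08,"ax": -0.0005,"ay": 0,"az": 0},
    {"dx": 0.789,"dy": 0.211,"dz": 0.14,"ax": -0.0005,"ay": 0,"az": 0},
    {"dx": 0.789,"dy": 0.211,"dz": 0.14,"ax": -0.0005,"ay": 0,"az": 0}
  ]
}}

```text
time: 26.82
eef_pos: [437.9, 275.4, 103.1]
eef_rot: [[-0.262, 0.965, -0.006], [0.965, 0.262, -0.001], [0.001, -0.006, -1.0]]
wrist_force: [-1.0, -1.2, -5.6]
gripper_width: 57.9
```

Run:
```python
from h import *
plan((440.6,275,79,15))
```

```text
(440.6, 275, 79, 15) d [-0.005  0.011  0.096] a [-0.002  -0.0002  0.001 ] rows 0.6
pos [437.9 275.4 103.1] w 57.9 F [-1.  -1.2 -5.6] t 26.8167
```

Emit:
{"name": "send_rows", "arguments": {
  "deltas": [
    {"dx": -0.005,"dy": 0.01,"dz": 0.025,"ax": -0.002,"ay": 0,"az": 0.001},
    {"dx": -0.005,"dy": 0.01,"dz": 0.05,"ax": -0.002,"ay": 0,"az": 0.001},
    {"dx": -0.003,"dy": 0.01,"dz": 0.075,"ax": -0.002,"ay": 0,"az": 0.001},
    {"dx": -0.003,"dy": 0.01,"dz": 0.09,"ax": -0.002,"ay": 0,"az": 0.001},
    {"dx": -0.003,"dy": 0.01,"dz": 0.097,"ax": -0.002,"ay": 0,"az": 0.001},
    {"dx": -0.003,"dy": 0.01,"dz": 0.097,"ax": -0.002,"ay": 0,"az": 0.001},
    {"dx": -0.003,"dy": 0.01,"dz": 0.097,"ax": -0.002,"ay": 0,"az": 0.001}
  ]
}}

```text
time: 27.4
eef_pos: [440.4, 274.7, 79.3]
eef_rot: [[-0.258, 0.966, -0.0], [0.966, 0.258, 0.0], [0.0, -0.0, -1.0]]
wrist_force: [-1.1, -2.6, 1.1]
gripper_width: 57.8
```

Run:
```python
from h import *
plan((440.6,275,79,15))
```

```text
(440.6, 275, 79, 15) d [0.001 0.001 0.001] a [-0.     -0.0001 -0.0002] rows 0.0
pos [440.4 274.7  79.3] w 57.8 F [-1.1 -2.6  1.1] t 27.4
```

Emit:
{"name": "send_rows", "arguments": {
  "deltas": [
    {"dx": 0,"dy": 0,"dz": 0,"ax": 0,"ay": 0,"az": 0},
    {"dx": 0,"dy": 0,"dz": 0,"ax": 0,"ay": 0,"az": 0},
    {"dx": 0,"dy": 0,"dz": 0,"ax": 0,"ay": 0,"az": 0},
    {"dx": 0,"dy": 0,"dz": 0,"ax": 0,"ay": 0,"az": 0},
    {"dx": 0,"dy": 0,"dz": 0,"ax": 0,"ay": 0,"az": 0},
    {"dx": 0,"dy": 0,"dz": 0,"ax": 0,"ay": 0,"az": 0}
  ],
  "gripper": 87.8
}}

```text
time: 27.9
eef_pos: [440.5, 274.8, 79.3]
eef_rot: [[-0.258, 0.966, 0.0], [0.966, 0.258, 0.0], [0.0, 0.0, -1.0]]
wrist_force: [-1.0, -0.2, -0.1]
gripper_width: 87.6
```

Emit:
{"name": "send_rows", "arguments": {
  "deltas": [
    {"dx": 0,"dy": 0,"dz": -0.13,"ax": 0,"ay": 0,"az": 0},
    {"dx": 0,"dy": 0,"dz": -0.27,"ax": 0,"ay": 0,"az": 0},
    {"dx": 0,"dy": 0,"dz": -0.4,"ax": 0,"ay": 0,"az": 0},
    {"dx": -0.12,"dy": -0.029,"dz": -0.46,"ax": 0,"ay": 0,"az": 0},
    {"dx": -0.26,"dy": -0.063,"dz": -0.48,"ax": 0,"ay": 0,"az": 0},
    {"dx": -0.4,"dy": -0.097,"dz": -0.48,"ax": 0,"ay": 0,"az": 0},
    {"dx": -0.55,"dy": -0.133,"dz": -0.48,"ax": 0,"ay": 0,"az": 0},
    {"dx": -0.7,"dy": -0.17,"dz": -0.48,"ax": 0,"ay": 0,"az": 0}
  ]
}}

```text
time: 28.57
eef_pos: [444.5, 93.4, 199.7]
eef_rot: [[-0.259, 0.966, 0.001], [0.966, 0.259, 0.0], [0.0, 0.001, -1.0]]
wrist_force: [0.3, -0.5, 0.5]
gripper_width: 88.0
```

Emit:
{"name": "send_rows", "arguments": {
  "deltas": [
    {"dx": -0.15,"dy": -0.036,"dz": 0,"ax": 0,"ay": 0,"az": 0},
    {"dx": -0.3,"dy": -0.073,"dz": 0,"ax": 0,"ay": 0,"az": 0},
    {"dx": -0.45,"dy": -0.11,"dz": 0,"ax": 0,"ay": 0,"az": 0},
    {"dx": -0.6,"dy": -0.146,"dz": 0,"ax": 0,"ay": 0,"az": 0},
    {"dx": -0.75,"dy": -0.182,"dz": 0,"ax": 0,"ay": 0,"az": 0},
    {"dx": -0.9,"dy": -0.219,"dz": 0,"ax": 0,"ay": 0,"az": 0},
    {"dx": -1.0,"dy": -0.243,"dz": 0,"ax": 0,"ay": 0,"az": 0},
    {"dx": -1.0,"dy": -0.243,"dz": 0,"ax": 0,"ay": 0,"az": 0}
  ]
}}

```text
time: 29.23
eef_pos: [451.7, -168.7, 199.9]
eef_rot: [[-0.256, 0.967, 0.003], [0.967, 0.256, -0.002], [-0.003, 0.002, -1.0]]
wrist_force: [1.3, 0.3, -0.6]
gripper_width: 87.6
```

Run:
```python
from h import *
plan((451.2,-197.2,160,14),(451.2,-197.2,71.4,14))
```

```text
(451.2, -197.2, 160, 14) d [-0.109 -0.031  0.16 ] a [0.0008 0.001  0.0045] rows 1.2
(451.2, -197.2, 71.4, 14) d [-0.108 -0.032  0.514] a [0.0008 0.001  0.0045] rows 3.2
pos [ 451.7 -168.7  199.9] w 87.6 F [ 1.3  0.3 -0.6] t 29.2333
```

Emit:
{"name": "send_rows", "arguments": {
  "deltas": [
    {"dx": -0.1,"dy": -0.03,"dz": 0,"ax": 0.001,"ay": 0.001,"az": 0.002},
    {"dx": -0.109,"dy": -0.031,"dz": 0.05,"ax": 0.001,"ay": 0.001,"az": 0.002},
    {"dx": -0.109,"dy": -0.031,"dz": 0.12,"ax": 0.001,"ay": 0.001,"az": 0.002},
    {"dx": -0.109,"dy": -0.031,"dz": 0.22,"ax": 0.001,"ay": 0.001,"az": 0.002},
    {"dx": -0.109,"dy": -0.031,"dz": 0.34,"ax": 0.001,"ay": 0.001,"az": 0.002},
    {"dx": -0.109,"dy": -0.031,"dz": 0.45,"ax": 0.001,"ay": 0.001,"az": 0.002},
    {"dx": -0.109,"dy": -0.031,"dz": 0.51,"ax": 0.001,"ay": 0.001,"az": 0.002},
    {"dx": -0.109,"dy": -0.031,"dz": 0.51,"ax": 0.001,"ay": 0.001,"az": 0.002}
  ]
}}

```text
time: 29.9
eef_pos: [449.2, -195.2, 69.5]
eef_rot: [[-0.25, 0.968, -0.006], [0.968, 0.25, 0.003], [0.005, -0.005, -1.0]]
wrist_force: [0.2, 0.6, -0.0]
gripper_width: 87.8
```

Emit:
{"name": "send_rows", "arguments": {
  "deltas": [
    {"dx": 0,"dy": 0,"dz": 0,"ax": 0,"ay": 0,"az": 0},
    {"dx": 0,"dy": 0,"dz": 0,"ax": 0,"ay": 0,"az": 0},
    {"dx": 0,"dy": 0,"dz": 0,"ax": 0,"ay": 0,"az": 0},
    {"dx": 0,"dy": 0,"dz": 0,"ax": 0,"ay": 0,"az": 0},
    {"dx": 0,"dy": 0,"dz": 0,"ax": 0,"ay": 0,"az": 0},
    {"dx": 0,"dy": 0,"dz": 0,"ax": 0,"ay": 0,"az": 0},
    {"dx": 0,"dy": 0,"dz": 0,"ax": 0,"ay": 0,"az": 0},
    {"dx": 0,"dy": 0,"dz": 0,"ax": 0,"ay": 0,"az": 0}
  ],
  "gripper": 50,
  "grip_force": 25
}}

```text
time: 30.57
eef_pos: [450.2, -195.6, 70.6]
eef_rot: [[-0.25, 0.968, -0.004], [0.968, 0.25, 0.002], [0.003, -0.003, -1.0]]
wrist_force: [-0.0, 1.3, 7.7]
gripper_width: 61.6
```

Run:
```python
from h import *
plan((451,-197,140,14),(455,0,140,14),(458,186,140,14))
```

```text
(451, -197, 140, 14) d [-0.005  0.001 -0.278] a [-0.0011 -0.0011  0.0026] rows 1.7
(455, 0, 140, 14) d [ 0.754  0.213 -0.276] a [-0.0011 -0.0011  0.0026] rows 5.0
(458, 186, 140, 14) d [ 1.471  0.411 -0.274] a [-0.0011 -0.0011  0.0026] rows 9.3
pos [ 450.2 -195.6   70.6] w 61.6 F [-0.   1.3  7.7] t 30.5667
```

Emit:
{"name": "send_rows", "arguments": {
  "deltas": [
    {"dx": 0,"dy": 0,"dz": -0.06,"ax": 0,"ay": 0,"az": 0},
    {"dx": 0,"dy": 0,"dz": -0.16,"ax": -0.001,"ay": -0.001,"az": 0},
    {"dx": 0,"dy": 0,"dz": -0.27,"ax": -0.001,"ay": -0.001,"az": 0},
    {"dx": 0.1,"dy": 0.028,"dz": -0.28,"ax": -0.001,"ay": -0.001,"az": 0},
    {"dx": 0.24,"dy": 0.067,"dz": -0.28,"ax": -0.001,"ay": -0.001,"az": 0},
    {"dx": 0.38,"dy": 0.106,"dz": -0.28,"ax": -0.001,"ay": -0.001,"az": 0},
    {"dx": 0.52,"dy": 0.145,"dz": -0.28,"ax": -0.001,"ay": -0.001,"az": 0},
    {"dx": 0.66,"dy": 0.184,"dz": -0.28,"ax": -0.001,"ay": -0.001,"az": 0}
  ]
}}

```text
time: 31.23
eef_pos: [452.8, -23.0, 140.8]
eef_rot: [[-0.249, 0.969, -0.001], [0.969, 0.249, 0.0], [0.001, -0.001, -1.0]]
wrist_force: [0.5, 0.7, -4.8]
gripper_width: 61.8
```

Run:
```python
from h import *
plan((458,186,140,14),(458,186,105,14))
```

```text
(458, 186, 140, 14) d [0.805 0.228 0.004] a [-0.0003 -0.0002  0.0023] rows 5.0
(458, 186, 105, 14) d [0.804 0.229 0.144] a [-0.0003 -0.0002  0.0023] rows 5.1
pos [452.8 -23.  140.8] w 61.8 F [ 0.5  0.7 -4.8] t 31.2333
```

Emit:
{"name": "send_rows", "arguments": {
  "deltas": [
    {"dx": 0.14,"dy": 0.04,"dz": 0,"ax": 0,"ay": 0,"az": 0},
    {"dx": 0.28,"dy": 0.08,"dz": 0,"ax": 0,"ay": 0,"az": 0},
    {"dx": 0.42,"dy": 0.119,"dz": 0,"ax": 0,"ay": 0,"az": 0},
    {"dx": 0.56,"dy": 0.159,"dz": 0,"ax": 0,"ay": 0,"az": 0},
    {"dx": 0.7,"dy": 0.198,"dz": 0.02,"ax": 0,"ay": 0,"az": 0},
    {"dx": 0.78,"dy": 0.222,"dz": 0.07,"ax": 0,"ay": 0,"az": 0},
    {"dx": 0.804,"dy": 0.228,"dz": 0.13,"ax": 0,"ay": 0,"az": 0},
    {"dx": 0.804,"dy": 0.228,"dz": 0.14,"ax": 0,"ay": 0,"az": 0}
  ]
}}

```text
time: 31.9
eef_pos: [455.9, 187.2, 103.9]
eef_rot: [[-0.252, 0.968, -0.005], [0.968, 0.252, -0.0], [0.001, -0.005, -1.0]]
wrist_force: [-1.8, 0.1, -3.9]
gripper_width: 62.3
```

Run:
```python
from h import *
plan((458,186,78.5,14))
```

```text
(458, 186, 78.5, 14) d [-0.007  0.008  0.102] a [-0.0015 -0.0003  0.0032] rows 0.6
pos [455.9 187.2 103.9] w 62.3 F [-1.8  0.1 -3.9] t 31.9
```

Emit:
{"name": "send_rows", "arguments": {
  "deltas": [
    {"dx": -0.007,"dy": 0.007,"dz": 0.025,"ax": -0.0015,"ay": 0,"az": 0},
    {"dx": -0.007,"dy": 0.007,"dz": 0.05,"ax": -0.0015,"ay": 0,"az": 0},
    {"dx": -0.006,"dy": 0.007,"dz": 0.075,"ax": -0.0015,"ay": 0,"az": 0},
    {"dx": -0.006,"dy": 0.007,"dz": 0.092,"ax": -0.0015,"ay": 0,"az": 0},
    {"dx": -0.006,"dy": 0.007,"dz": 0.101,"ax": -0.0015,"ay": 0,"az": 0},
    {"dx": -0.006,"dy": 0.007,"dz": 0.102,"ax": -0.0015,"ay": 0,"az": 0},
    {"dx": -0.006,"dy": 0.007,"dz": 0.102,"ax": -0.0015,"ay": 0,"az": 0}
  ]
}}

```text
time: 32.48
eef_pos: [457.8, 185.3, 78.8]
eef_rot: [[-0.251, 0.968, -0.0], [0.968, 0.251, 0.0], [0.0, -0.0, -1.0]]
wrist_force: [-1.3, -3.0, 1.6]
gripper_width: 61.8
```

Run:
```python
from h import *
plan((458,186,78.5,14))
plan((458.7,-290,78.5,14),start=(458,186,78.5,14))
```

```text
(458, 186, 78.5, 14) d [0.003 0.001 0.001] a [-0.0001 -0.0001  0.003 ] rows 0.0
pos [457.8 185.3  78.8] w 61.8 F [-1.3 -3.   1.6] t 32.4833
(458.7, -290, 78.5, 14) d [-1.848 -0.458  0.   ] a [0. 0. 0.] rows 11.4
pos [458.  186.   78.5] w 61.8 F [-1.3 -3.   1.6] t 32.4833
```

Emit:
{"name": "send_rows", "arguments": {
  "deltas": [
    {"dx": 0,"dy": 0,"dz": 0,"ax": 0,"ay": 0,"az": 0},
    {"dx": 0,"dy": 0,"dz": 0,"ax": 0,"ay": 0,"az": 0},
    {"dx": 0,"dy": 0,"dz": 0,"ax": 0,"ay": 0,"az": 0},
    {"dx": 0,"dy": 0,"dz": 0,"ax": 0,"ay": 0,"az": 0},
    {"dx": 0,"dy": 0,"dz": 0,"ax": 0,"ay": 0,"az": 0},
    {"dx": 0,"dy": 0,"dz": 0,"ax": 0,"ay": 0,"az": 0}
  ],
  "gripper": 87.8
}}

```text
time: 32.98
eef_pos: [458.0, 185.4, 78.9]
eef_rot: [[-0.251, 0.968, -0.0], [0.968, 0.251, 0.0], [0.0, -0.0, -1.0]]
wrist_force: [-0.8, 0.3, 0.7]
gripper_width: 88.2
```

Emit:
{"name": "send_rows", "arguments": {
  "deltas": [
    {"dx": 0,"dy": 0,"dz": -0.13,"ax": 0,"ay": 0,"az": 0},
    {"dx": 0,"dy": 0,"dz": -0.27,"ax": 0,"ay": 0,"az": 0},
    {"dx": 0,"dy": 0,"dz": -0.4,"ax": 0,"ay": 0,"az": 0},
    {"dx": -0.12,"dy": -0.03,"dz": -0.46,"ax": 0,"ay": 0,"az": 0},
    {"dx": -0.26,"dy": -0.065,"dz": -0.48,"ax": 0,"ay": 0,"az": 0.008},
    {"dx": -0.4,"dy": -0.1,"dz": -0.48,"ax": 0,"ay": 0,"az": 0.008},
    {"dx": -0.55,"dy": -0.137,"dz": -0.48,"ax": 0,"ay": 0,"az": 0.008},
    {"dx": -0.7,"dy": -0.174,"dz": -0.48,"ax": 0,"ay": 0,"az": 0.008}
  ]
}}

```text
time: 33.65
eef_pos: [459.7, 3.7, 199.2]
eef_rot: [[-0.228, 0.974, 0.001], [0.974, 0.228, 0.0], [-0.0, 0.001, -1.0]]
wrist_force: [-0.1, 0.2, 0.4]
gripper_width: 87.9
```

Emit:
{"name": "send_rows", "arguments": {
  "deltas": [
    {"dx": -0.15,"dy": -0.037,"dz": 0,"ax": 0,"ay": 0,"az": 0},
    {"dx": -0.3,"dy": -0.073,"dz": 0,"ax": 0,"ay": 0,"az": 0},
    {"dx": -0.45,"dy": -0.11,"dz": 0,"ax": 0,"ay": 0,"az": 0},
    {"dx": -0.6,"dy": -0.147,"dz": 0,"ax": 0,"ay": 0,"az": 0},
    {"dx": -0.75,"dy": -0.184,"dz": 0,"ax": 0,"ay": 0,"az": 0},
    {"dx": -0.9,"dy": -0.22,"dz": 0,"ax": 0,"ay": 0,"az": 0},
    {"dx": -1.0,"dy": -0.245,"dz": 0,"ax": 0,"ay": 0,"az": 0},
    {"dx": -1.0,"dy": -0.245,"dz": 0,"ax": 0,"ay": 0,"az": 0}
  ]
}}

```text
time: 34.32
eef_pos: [457.6, -259.0, 199.3]
eef_rot: [[-0.224, 0.975, 0.002], [0.975, 0.224, -0.003], [-0.003, 0.002, -1.0]]
wrist_force: [-0.5, 0.2, -0.1]
gripper_width: 87.9
```

Run:
```python
from h import *
plan((458.7,-290.5,150,13),(458.7,-290.5,72,13))
```

```text
(458.7, -290.5, 150, 13) d [-0.123 -0.024  0.198] a [ 0.0006  0.0011 -0.0002] rows 1.4
(458.7, -290.5, 72, 13) d [-0.122 -0.025  0.51 ] a [ 0.0006  0.0011 -0.0002] rows 3.1
pos [ 457.6 -259.   199.3] w 87.9 F [-0.5  0.2 -0.1] t 34.3167
```

Emit:
{"name": "send_rows", "arguments": {
  "deltas": [
    {"dx": -0.11,"dy": -0.022,"dz": 0,"ax": 0.0005,"ay": 0.001,"az": 0},
    {"dx": -0.122,"dy": -0.024,"dz": 0.05,"ax": 0.0005,"ay": 0.001,"az": 0},
    {"dx": -0.122,"dy": -0.024,"dz": 0.12,"ax": 0.0005,"ay": 0.001,"az": 0},
    {"dx": -0.122,"dy": -0.024,"dz": 0.22,"ax": 0.0005,"ay": 0.001,"az": 0},
    {"dx": -0.122,"dy": -0.024,"dz": 0.34,"ax": 0.0005,"ay": 0.001,"az": 0},
    {"dx": -0.122,"dy": -0.024,"dz": 0.45,"ax": 0.0005,"ay": 0.001,"az": 0},
    {"dx": -0.122,"dy": -0.024,"dz": 0.505,"ax": 0.0005,"ay": 0.001,"az": 0},
    {"dx": -0.122,"dy": -0.024,"dz": 0.505,"ax": 0.0005,"ay": 0.001,"az": 0}
  ]
}}

```text
time: 34.98
eef_pos: [456.7, -287.8, 70.1]
eef_rot: [[-0.224, 0.974, -0.005], [0.974, 0.224, 0.004], [0.005, -0.004, -1.0]]
wrist_force: [-0.4, -0.4, -0.1]
gripper_width: 87.9
```

Emit:
{"name": "send_rows", "arguments": {
  "deltas": [
    {"dx": 0,"dy": 0,"dz": 0,"ax": 0,"ay": 0,"az": 0},
    {"dx": 0,"dy": 0,"dz": 0,"ax": 0,"ay": 0,"az": 0},
    {"dx": 0,"dy": 0,"dz": 0,"ax": 0,"ay": 0,"az": 0},
    {"dx": 0,"dy": 0,"dz": 0,"ax": 0,"ay": 0,"az": 0},
    {"dx": 0,"dy": 0,"dz": 0,"ax": 0,"ay": 0,"az": 0},
    {"dx": 0,"dy": 0,"dz": 0,"ax": 0,"ay": 0,"az": 0},
    {"dx": 0,"dy": 0,"dz": 0,"ax": 0,"ay": 0,"az": 0},
    {"dx": 0,"dy": 0,"dz": 0,"ax": 0,"ay": 0,"az": 0}
  ],
  "gripper": 45,
  "grip_force": 25
}}

```text
time: 35.65
eef_pos: [457.4, -288.3, 71.0]
eef_rot: [[-0.224, 0.974, -0.003], [0.974, 0.224, 0.003], [0.004, -0.003, -1.0]]
wrist_force: [1.2, 1.2, 6.9]
gripper_width: 56.0
```

Run:
```python
from h import *
plan((459,-291,140,13),(466,-80,140,13),(475,97,140,13))
```

```text
(459, -291, 140, 13) d [-0.011  0.003 -0.276] a [-0.0008 -0.0013 -0.0002] rows 1.7
(466, -80, 140, 13) d [ 0.805  0.22  -0.273] a [-0.0008 -0.0013 -0.0002] rows 5.3
(475, 97, 140, 13) d [ 1.487  0.414 -0.271] a [-0.0008 -0.0013 -0.0002] rows 9.4
pos [ 457.4 -288.3   71. ] w 56.0 F [1.2 1.2 6.9] t 35.65
```

Emit:
{"name": "send_rows", "arguments": {
  "deltas": [
    {"dx": 0,"dy": 0,"dz": -0.06,"ax": 0,"ay": 0,"az": 0},
    {"dx": 0,"dy": 0,"dz": -0.16,"ax": -0.001,"ay": -0.001,"az": 0},
    {"dx": 0,"dy": 0,"dz": -0.27,"ax": -0.001,"ay": -0.001,"az": 0},
    {"dx": 0.1,"dy": 0.028,"dz": -0.275,"ax": -0.001,"ay": -0.001,"az": 0},
    {"dx": 0.24,"dy": 0.067,"dz": -0.275,"ax": -0.001,"ay": -0.001,"az": 0},
    {"dx": 0.38,"dy": 0.106,"dz": -0.275,"ax": -0.001,"ay": -0.001,"az": 0},
    {"dx": 0.52,"dy": 0.145,"dz": -0.275,"ax": -0.001,"ay": -0.001,"az": 0},
    {"dx": 0.66,"dy": 0.184,"dz": -0.275,"ax": -0.001,"ay": -0.001,"az": 0}
  ]
}}

```text
time: 36.32
eef_pos: [464.7, -115.8, 140.2]
eef_rot: [[-0.223, 0.975, -0.0], [0.975, 0.223, 0.001], [0.001, 0.0, -1.0]]
wrist_force: [0.6, 0.6, -2.4]
gripper_width: 55.8
```

Run:
```python
from h import *
plan((475,99,140,12),(475,99,105,12))
```

```text
(475, 99, 140, 12) d [0.828 0.232 0.002] a [ 0.0001 -0.0004  0.0051] rows 5.2
(475, 99, 105, 12) d [0.828 0.232 0.142] a [ 0.0001 -0.0004  0.0051] rows 5.2
pos [ 464.7 -115.8  140.2] w 55.8 F [ 0.6  0.6 -2.4] t 36.3167
```

Emit:
{"name": "send_rows", "arguments": {
  "deltas": [
    {"dx": 0.14,"dy": 0.039,"dz": 0,"ax": 0,"ay": 0,"az": 0.005},
    {"dx": 0.28,"dy": 0.078,"dz": 0,"ax": 0,"ay": 0,"az": 0.005},
    {"dx": 0.42,"dy": 0.118,"dz": 0,"ax": 0,"ay": 0,"az": 0.005},
    {"dx": 0.56,"dy": 0.157,"dz": 0,"ax": 0,"ay": 0,"az": 0.005},
    {"dx": 0.7,"dy": 0.196,"dz": 0.02,"ax": 0,"ay": 0,"az": 0.005},
    {"dx": 0.8,"dy": 0.224,"dz": 0.07,"ax": 0,"ay": 0,"az": 0.005},
    {"dx": 0.826,"dy": 0.232,"dz": 0.13,"ax": 0,"ay": 0,"az": 0.005},
    {"dx": 0.826,"dy": 0.232,"dz": 0.14,"ax": 0,"ay": 0,"az": 0.005}
  ]
}}

```text
time: 36.98
eef_pos: [473.2, 100.3, 103.6]
eef_rot: [[-0.211, 0.977, -0.003], [0.977, 0.211, 0.001], [0.002, -0.003, -1.0]]
wrist_force: [-0.2, -0.8, -2.9]
gripper_width: 55.7
```

Run:
```python
from h import *
plan((475,99,79,12))
```

```text
(475, 99, 79, 12) d [-0.007  0.006  0.099] a [-0.001  -0.0006  0.001 ] rows 0.6
pos [473.2 100.3 103.6] w 55.7 F [-0.2 -0.8 -2.9] t 36.9833
```

Emit:
{"name": "send_rows", "arguments": {
  "deltas": [
    {"dx": -0.007,"dy": 0.006,"dz": 0.025,"ax": -0.001,"ay": 0,"az": 0},
    {"dx": -0.007,"dy": 0.006,"dz": 0.05,"ax": -0.001,"ay": 0,"az": 0},
    {"dx": -0.006,"dy": 0.006,"dz": 0.075,"ax": -0.001,"ay": 0,"az": 0},
    {"dx": -0.006,"dy": 0.006,"dz": 0.09,"ax": -0.001,"ay": 0,"az": 0},
    {"dx": -0.006,"dy": 0.006,"dz": 0.098,"ax": -0.001,"ay": 0,"az": 0},
    {"dx": -0.006,"dy": 0.006,"dz": 0.099,"ax": -0.001,"ay": 0,"az": 0},
    {"dx": -0.006,"dy": 0.006,"dz": 0.099,"ax": -0.001,"ay": 0,"az": 0}
  ]
}}

```text
time: 37.57
eef_pos: [475.1, 98.7, 79.1]
eef_rot: [[-0.21, 0.978, -0.0], [0.978, 0.21, 0.002], [0.002, 0.0, -1.0]]
wrist_force: [-0.4, 0.9, -3.2]
gripper_width: 55.9
```

Run:
```python
from h import *
plan((475,99,79,12),(475,99,78,12))
```

```text
(475, 99, 79, 12) d [ 0.001 -0.     0.   ] a [ 0.0001 -0.0006  0.0008] rows 0.0
(475, 99, 78, 12) d [ 0.001 -0.     0.004] a [ 0.0001 -0.0006  0.0008] rows 0.0
pos [475.1  98.7  79.1] w 55.9 F [-0.4  0.9 -3.2] t 37.5667
```

Emit:
{"name": "send_rows", "arguments": {
  "deltas": [
    {"dx": 0,"dy": 0,"dz": 0.004,"ax": 0,"ay": 0,"az": 0},
    {"dx": 0,"dy": 0,"dz": 0.006,"ax": 0,"ay": 0,"az": 0},
    {"dx": 0,"dy": 0,"dz": 0.006,"ax": 0,"ay": 0,"az": 0}
  ]
}}

```text
time: 37.82
eef_pos: [475.3, 98.6, 78.9]
eef_rot: [[-0.21, 0.978, 0.0], [0.978, 0.21, 0.002], [0.002, 0.001, -1.0]]
wrist_force: [-3.7, -1.4, 13.9]
gripper_width: 55.7
```

Emit:
{"name": "send_rows", "arguments": {
  "deltas": [
    {"dx": 0,"dy": 0,"dz": 0,"ax": 0,"ay": 0,"az": 0},
    {"dx": 0,"dy": 0,"dz": 0,"ax": 0,"ay": 0,"az": 0},
    {"dx": 0,"dy": 0,"dz": 0,"ax": 0,"ay": 0,"az": 0},
    {"dx": 0,"dy": 0,"dz": 0,"ax": 0,"ay": 0,"az": 0},
    {"dx": 0,"dy": 0,"dz": 0,"ax": 0,"ay": 0,"az": 0},
    {"dx": 0,"dy": 0,"dz": 0,"ax": 0,"ay": 0,"az": 0}
  ],
  "gripper": 87.8
}}

```text
time: 38.32
eef_pos: [475.3, 98.6, 78.8]
eef_rot: [[-0.21, 0.978, 0.0], [0.978, 0.21, 0.002], [0.002, 0.001, -1.0]]
wrist_force: [0.5, 0.2, 0.1]
gripper_width: 87.7
```

Emit:
{"name": "send_rows", "arguments": {
  "deltas": [
    {"dx": 0,"dy": 0,"dz": -0.13,"ax": 0,"ay": 0,"az": 0},
    {"dx": 0,"dy": 0,"dz": -0.27,"ax": 0,"ay": 0,"az": 0},
    {"dx": 0,"dy": 0,"dz": -0.42,"ax": 0,"ay": 0,"az": 0},
    {"dx": 0,"dy": 0,"dz": -0.57,"ax": 0,"ay": 0,"az": 0},
    {"dx": 0,"dy": 0.04,"dz": -0.72,"ax": 0,"ay": 0,"az": 0},
    {"dx": 0,"dy": 0.08,"dz": -0.85,"ax": 0,"ay": 0,"az": 0},
    {"dx": 0,"dy": 0.1,"dz": -0.9,"ax": 0,"ay": 0,"az": 0},
    {"dx": 0,"dy": 0.1,"dz": -0.9,"ax": 0,"ay": 0,"az": 0}
  ]
}}

```text
time: 38.98
eef_pos: [503.0, 103.7, 307.6]
eef_rot: [[-0.21, 0.978, 0.008], [0.978, 0.21, 0.003], [0.001, 0.009, -1.0]]
wrist_force: [0.2, 0.2, -0.4]
gripper_width: 87.6
```

Run:
```python
from h import *
s=snapshot('wrist');save(s,'w12.png');np.savez('w12.npz',**s)
d=snapshot('side');save(d,'s12.png')
d=snapshot('scene');save(d,'c12.png')
print(robot.observe()['eef_pos'])
```

```text
[498.35149719 103.2011711  302.20177224]
```

View pics/w12.png

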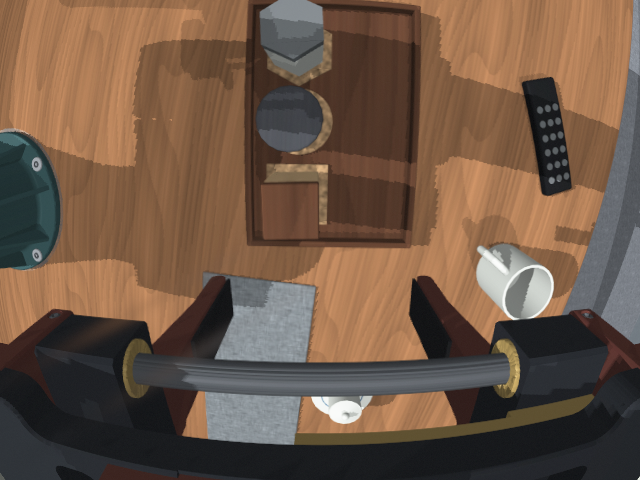

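View pics/c12.png

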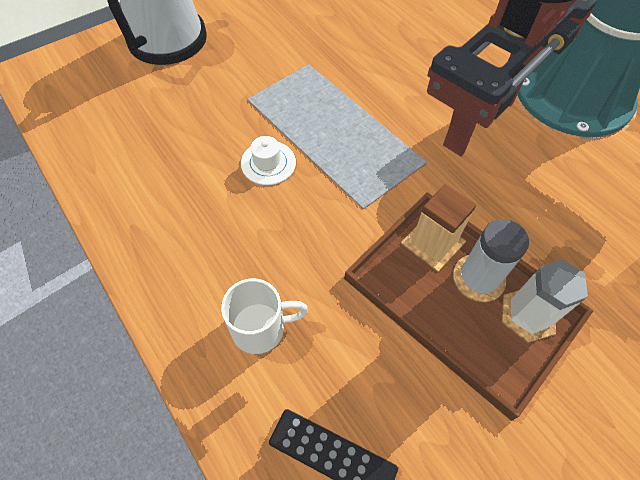

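View pics/s12.png

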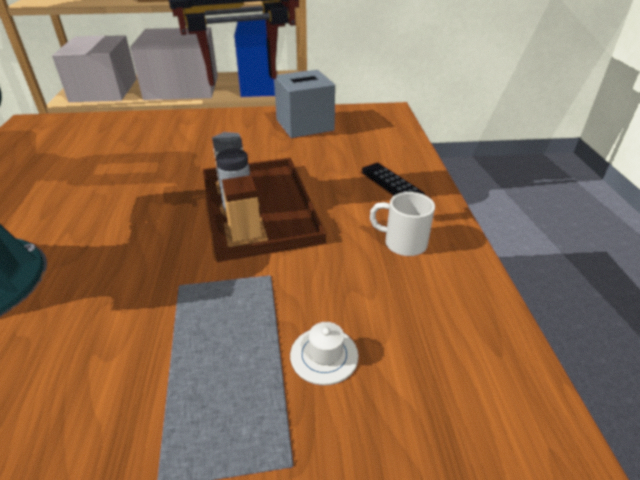

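Everything stands upright: lids in the wrist view at caddy (290,211), canister (291,119), hex (292,25), with the pot on the saucer and the mug untouched. One last check in mm.

Run:
```python
from h import *
s=dict(np.load('w12.npz'))
f=lambda z,*p: np.mean([onz(s,u,v,z,True) for u,v in p],0).round(1)
print('caddy',f(119,(261,182),(318,181),(319,239),(262,240)),'sq coaster',f(12,(267,164),(327,224)))
print('can',f(132,(291,119)),'hex',f(125,(261,13),(324,41)),f(125,(323,10),(261,40)))
import subprocess
a=cv2.imread('pics/scene0.png');b=cv2.imread('pics/c12.png')
cv2.imwrite('pics/cmp.png',np.hstack([cv2.resize(i[170:360,380:600],None,fx=1.8,fy=1.8,interpolation=cv2.INTER_CUBIC) for i in (a,b)]))
```

```text
caddy [473.8  99.1] sq coaster [475.7  97.6]
can [458.6 185.5] hex [440.4 272.7] [439.7 274.5]
```

View pics/cmp.png

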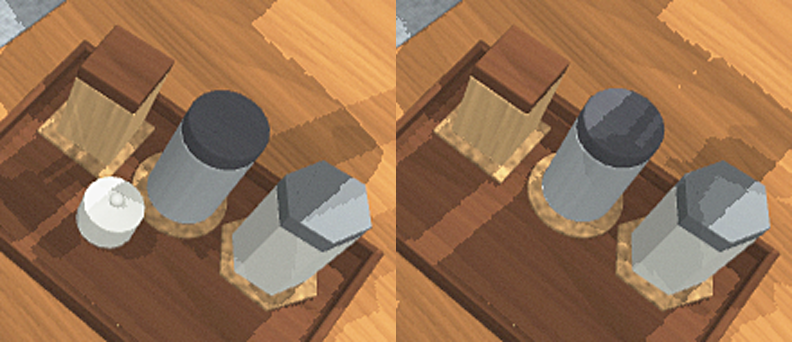

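The before and after views match, and all three containers are within about 2 mm of their coaster centres. I'll hand in.

```bash
python3 -c "
from h import *
print(job.hand_in())"
```

```text
the job is handed in; nothing more can be done
None
```

I moved the three containers to the mat, set the sugar pot on the saucer, and put each container back on its own coaster. The job was handed in at about 39 s of the 138 s allowed; the hand-in gives no verdict.

- **Containers:** in the last wrist picture all three stand upright, each about 1–2 mm from its coaster centre. For the caddy I measured both lid and coaster in that picture. For the canister and hex jar I compared the lid with the coaster position measured while the tray was empty.
- **Sugar pot:** it stands upright and released, about 3 mm from the saucer centre by the wrist camera. I did not measure it again after the containers went back, but the last pictures show it in place.
- **Rest of the scene:** the mug looks unmoved in the pictures, nothing was knocked over, and the gripper ended raised clear of everything.
- **Disagreements:** the first move call was refused because I had left out zero turns. The cameras disagreed on the saucer position by about 2–4 mm, so I aimed between the two fixed views.

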